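Put the rivet-setting bench back in order

TASK

Clear up the leather bench: lay the punch along its wooden rack, set the steel anvil in the middle of the black rubber pad, lengthways with the pad, and sort the two look-alike rivet tins by weight, the full one upright in the middle of the square tray and the empty one upright in the middle of the round dish. Set each thing down rather than dropping it, and leave the blue glass where it stands.

Things in the scene. Friction and masses are not known exactly. Their poses are not given: they have to be found in the camera images.
- tin_a: closed round aluminium rivet tin with a flat lid, standing: lid 50 mm across, lower 32 mm 48 mm across, 44 mm high in all. The two tins look identical; one is full of rivets (about 300 g, 250 to 350), the other empty (about 60 g, 50 to 70) and the names do not say which: only the lift tells. Origin at the centre of its underside, z up.
- tin_b: closed round aluminium rivet tin with a flat lid, standing: lid 50 mm across, lower 32 mm 48 mm across, 44 mm high in all. The two tins look identical; one is full of rivets (about 300 g, 250 to 350), the other empty (about 60 g, 50 to 70) and the names do not say which: only the lift tells. Origin at the centre of its underside, z up.
- anvil: solid bright steel block, 60 mm (x) by 36 mm (y) by 24 mm high, about 400 g, lying flat. Origin at the centre of its underside, x along its length, z up.
- punch: steel hole punch lying flat, 96 mm long over all along x: a dark square shank 14 mm wide and 14 mm high from x = -48 to +22 mm, then a bright round nose 11 mm across to x = +48 mm; about 110 g. Origin at mid-length, on its underside (table level); z up.
- square_tray: square open tray of pale wood, fixed to the bench, 104 by 104 mm outside, 18 mm high, walls 5 mm, floor 5 mm thick. Origin at the centre of its underside (its floor is at z = 5 mm), axes along its sides.
- round_dish: round open dish of brown wood, fixed to the bench, 108 mm across outside, 16 mm high, wall 5 mm, floor 5 mm thick. Origin at the centre of its underside (its floor is at z = 5 mm).
- pad: flat black rubber pad, fixed to the bench, 96 mm (x) by 70 mm (y), 8 mm thick, no rim. Origin at the centre of its underside (its top is at z = 8 mm), x along its length.
- rack: pale wooden punch rack, fixed to the bench: slab 140 mm (x) by 46 mm (y), its bed 8 mm high, open along both long sides, with a cheek at each end 10 mm thick and 16 mm high, so the bed is 120 mm long between the cheeks. Origin at the centre of its underside (the bed is at z = 8 mm), x along its length. The punch lies on it lengthways, nose either way.
- glass: empty blue drinking glass standing upright, not to be moved: 70 mm across the rim, 90 mm high, 300 g. Origin at the centre of its underside.
Not all that is in view belongs to the job. Leave any red look-alike of the tin_b alone.

How it is judged:
At the end, for the whole second after the job is handed in: Full tin upright on the square tray's floor, empty tin upright on the round dish's, anvil flat on the pad, punch flat on the rack: each centred within 15 mm, anvil and punch along pad and rack within 0.2 rad (either way round), all at rest; glass upright within 20 mm of its start (horizontal distance between tin_b and square_tray below 0.015 m and z of tin_b in the frame of square_tray between 0.002 and 0.009 m and angle between each of tin_b, tin_a, anvil, punch's own z axis and vertical below 0.12 rad and linear speed of each of tin_b, tin_a, anvil, punch below 0.02 m/s and angular speed of each of tin_b, tin_a, anvil, punch below 0.2 rad/s and horizontal distance between tin_a and round_dish below 0.015 m and z of tin_a in the frame of round_dish between 0.002 and 0.009 m and horizontal distance between anvil and pad below 0.015 m and z of anvil in the frame of pad between 0.005 and 0.012 m and horizontal distance between punch and rack below 0.015 m and z of punch in the frame of rack between 0.005 and 0.012 m and angle between the x axis of anvil and the x axis of pad, either way round below 0.2 rad and angle between the x axis of punch and the x axis of rack, either way round below 0.2 rad and distance of glass from where it was at the start of the episode below 0.02 m and angle between glass's own z axis and vertical below 0.1 rad); the robot touches nothing.
It fails at once if a tin, the anvil or the punch is dropped or thrown (moves faster than 0.7 m/s, a fall of about 25 mm, while not held) ((linear speed of tin_a above 0.7 m/s and contact force between the fingers and tin_a below 0.1 N) or (linear speed of tin_b above 0.7 m/s and contact force between the fingers and tin_b below 0.1 N) or (linear speed of anvil above 0.7 m/s and contact force between the fingers and anvil below 0.1 N) or (linear speed of punch above 0.7 m/s and contact force between the fingers and punch below 0.1 N)).
It fails at once if the blue glass is shifted by more than 20 mm or tipped (distance of glass from where it was at the start of the episode above 0.02 m or angle between glass's own z axis and vertical above 0.25 rad).
It also fails if it takes over 144 s, if anything falls off the work surface, if the arm or the gripper's body presses on something with over 40 N, if the wrist force passes 120 N, or if a joint passes its speed limit or range.

ROBOT

A 6-joint arm with a two-finger parallel gripper is mounted at the origin on the work surface. World frame = base frame: x ahead of the robot, y to its left, z up, the work surface at z = 0. Lengths are in m, angles in rad, forces in N, time in s.
With the tool pointing down it reaches from about 0.35 to 0.975 m from the base axis. Payload 4.9 kg.
Tool frame: the origin (TCP) lies at the centre of the arm's flange, where the gripper is bolted on; the fingertips stand 173 mm ahead of it and the grasp point (between the pads) lies 155 mm ahead of it (ctrl.finger_overhang is the distance from the TCP to the fingertips, in m); z points along the fingers, y is the direction in which the jaws open and shut (so a half turn about z gives the same grasp; the last joint's range is limited). The gripper opens to 85 mm and grips with 20 to 120 N. Pads are 22 mm wide; open, the fingers measure 114 mm over their backs; the gripper's body (76 mm by 85 mm) begins 54 mm behind the grasp point. The pads swing forward as they close: fully open they stand 13 mm farther back than shut.
Start: joints at [1.136, 0.053, 1.613, -0, 1.476, -0.119], TCP at [0.194, 0.594, 0.405] pointing down, gripper open.
Joint ranges: [-3.01, 3.01], [-1.01, 2.22], [0.06, 2.58], [-1.02, 4.17], [0.09, 2.62], [-3.14, 3.14]. Speed limits (rad/s): [2.57, 2.57, 3.14, 3.14, 3.14, 3.14].

INTERFACE

Orientations are given as a rotation vector (axis times angle).
In Python, from station import ctrl, eyes, spotter gives the robot as it stands.
- The arm moves only by the shell command python3 -m crank 'ROWS' [FORCE]. ROWS is JSON, a list of rows, each a list of 7 numbers: the turn, a rotation vector about the tool's x, y, z in rad, then the shift along the tool's x, y, z in mm, then the closure, from -1 (fully open) to 1 (shut). A call has 1 to 8 rows; each row shifts and turns the pose as measured when the row begins, along the tool's axes as they then stand; what a row does not reach is not made up. A row lasts 1/12 s, in which the tool goes at most 41.7 mm and 7.16 degrees, less where a joint would pass 70% of its speed; a pose out of reach is approached as far as the arm can. A call is refused whole if a number of a shift passes 41.7 or a number of a turn 0.125, either way. A call with a gripper value outside its range is refused whole. The fingers move at their own pace and stop on an object; FORCE is the grip in N (left out, the last holds). Time passes only in rows, so rows that do not move let the fingers close. It gives the time, the measured TCP pose, the force and the opening at its end, in the units of the state.
- ctrl.get_obs(): the state, without advancing time (a new reading comes with each control period).
- eyes.get_image(name): name is "side" or "top" or "wrist"; returns a dict with "image" (384x512x3 uint8, red, green, blue), "vertical_fov" (degrees; the focal length in pixels is half the picture's height over the tangent of half this angle, whatever the lens; pixels are square), "cx", "cy" (the principal point, pixels), "rvec" (rotation vector, rad) and "tvec" (3), from world to camera coordinates, as OpenCV has them; the wrist camera has in their place "mount" (4x4, takes a point from camera to tool coordinates, whose origin is the TCP and whose axes are the flange's). Camera axes: x right, y down, z forward; pixel columns grow to the right and rows downward; lengths in m; the calibration is good to about 2 mm. A picture is of the moment at which its call begins: read the wrist's pose just before it. There is no depth.
- ctrl.finish_job(): hands the job in, once; it reports no verdict.
Trained networks look in a picture, given as the dict that the camera call returned (one of the last four; its "shot" number tells which), for a name from the list of things; names that differ only in an ending like _2 or _b are one class to them, and where a whole thing is asked for, a point or a joint stands for the part that bears it (a point fixed in the world has none). Each returns a list of dicts, best first, with "confidence" (0 to 1); they miss things now and then, are a little off and sometimes report something else, mostly with a low value. They report only what shows in the picture. A call takes as long as a camera call. They do not tell look-alikes from the thing itself.
- spotter.look_for(query, picture): "centre" ([x, y, z] in m, in world coordinates, good to about 4 mm: the middle of the surface that is visible of it).
- spotter.outline_of(query, picture): "region" (384x512 bool, what is visible of it).
- spotter.mark_of(query, picture): "centre" ([x, y, z] in m, in world coordinates, good to about 4 mm: a listed point, or the origin of a listed thing).
The state is a dict: "t": time; "q": joint angles; "dq": joint speeds; "effort": joint torques, N m; "tool_pos": TCP position; "tool_rot": TCP orientation; "contact_force": force on the tool from outside, world axes, zero at the start; "wrist_torque": the same for the moment, N m; "opening": finger opening in m.
Only numpy, scipy, OpenCV 4.12 (cv2) and the standard library are available. Lean on these libraries where they do the work, as an engineer would, in place of code of your own. Each camera call takes 0.05 s, during which the arm holds its last target.

## Working session

There is one attempt and no reset: what is moved stays moved. The work goes in short steps, Python scripts to look and compute and a shell command to move; the robot and the scene stay as the last step left them, time stands still between calls to the robot, and variables do not carry over. Pictures are saved under pics/ and viewed, and the job is handed in when it is done.

```bash
ls; mkdir -p pics; python3 - <<'E'
from station import ctrl, eyes, spotter
import cv2
o=ctrl.get_obs(); print(o)
for n in ["side","top","wrist"]:
    p=eyes.get_image(n); cv2.imwrite(f"pics/{n}0.png",p["image"][:,:,::-1])
    print(n,{k:v for k,v in p.items() if k!="image"})
    if n!="wrist":
        for q in ["tin_a","anvil","punch","square_tray","round_dish","pad","rack","glass"]:
            print(q,[(round(d["confidence"],2),[round(float(x),4) for x in d["centre"]]) for d in spotter.mark_of(q,p)])
E
```

```text
pics
{'t': 0.0, 'q': array([ 1.13599579e+00,  5.33842157e-02,  1.61423878e+00,  3.28102710e-05,
        1.47598529e+00, -1.19014777e-01]), 'dq': array([ 7.48373728e-04, -1.24310030e-03,  6.30931830e-04, -1.21910384e-04,
        4.94843336e-04, -1.45490794e-05]), 'effort': array([-1.80513933e-03, -3.93651080e+01, -3.70186615e+01, -2.15442674e-04,
        6.79506571e-03, -1.05506899e-05]), 'tool_pos': array([0.19400205, 0.59386726, 0.40347868]), 'tool_rot': array([-4.93889696e-01, -3.10193631e+00,  3.03094162e-03]), 'contact_force': array([-0.29685511, -0.53401534, -0.46927735]), 'wrist_torque': array([-0.03690265, -0.00043556, -0.02959098]), 'opening': 0.08549097721647511}
side {'vertical_fov': 48.82582485125069, 'cx': 259.5115640377286, 'cy': 184.1487131030088, 'rvec': array([ 2.23653482, -0.80440177,  0.3617288 ]), 'tvec': array([-0.40490859,  0.25243734,  0.9889076 ]), 'shot': 1}
tin_a [(0.86, [0.656, 0.0089, 0.004]), (0.67, [0.6573, -0.103, -0.0049]), (0.64, [0.593, 0.0896, -0.0019]), (0.6, [0.4473, 0.1113, -0.0023]), (0.56, [0.5557, -0.0854, 0.0006])]
anvil []
punch []
square_tra
[... 823 characters left out ...]
3, [0.3453, -0.3002, -0.0012])]
square_tray [(0.59, [0.6176, 0.2254, 0.0042])]
round_dish [(0.72, [0.3462, -0.3, 0.001])]
pad [(0.89, [0.3597, 0.2831, -0.0043])]
rack [(0.59, [0.4988, -0.4229, 0.0011])]
glass [(0.57, [0.6355, -0.2524, 0.0007])]
wrist {'vertical_fov': 58.47002335409595, 'cx': 254.38513416164176, 'cy': 185.96691582984653, 'mount': array([[ 4.50687034e-04, -9.54814995e-01, -2.97200475e-01,
         7.47414752e-02],
       [ 9.99999273e-01,  9.78285524e-05,  1.20214659e-03,
         2.08681885e-04],
       [-1.11875290e-03, -2.97200800e-01,  9.54814345e-01,
         3.11466022e-02],
       [ 0.00000000e+00,  0.00000000e+00,  0.00000000e+00,
         1.00000000e+00]]), 'shot': 3}
```

View pics/side0.png

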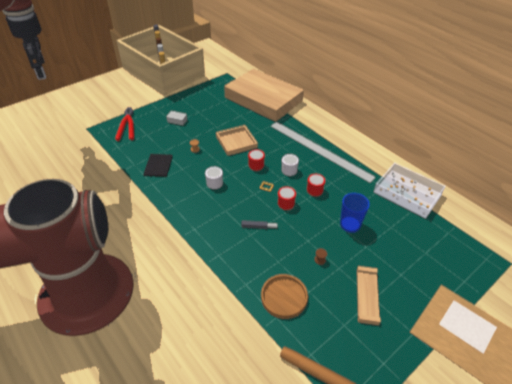

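View pics/top0.png

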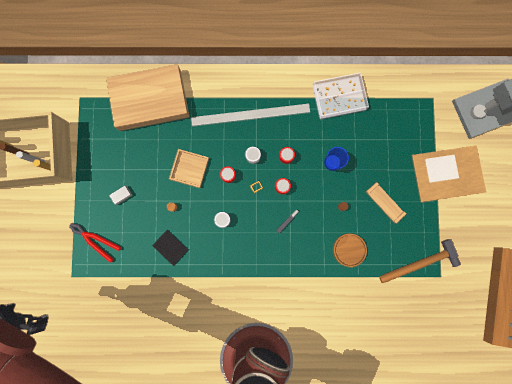

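View pics/wrist0.png

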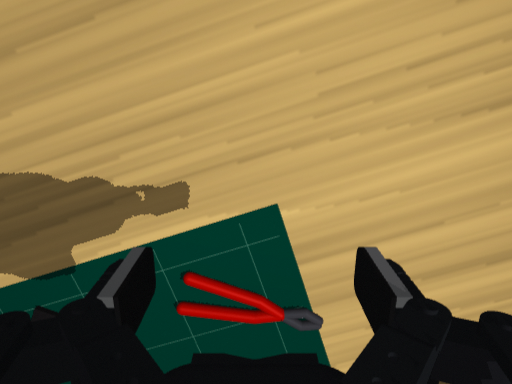

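The side and top views show two plain tins, at top-image px (253,155) and (222,219). The other three are red look-alikes. The anvil is at (121,195), the punch at (288,221), the pad at (170,248), the rack at (386,202), the tray at (189,168) and the dish at (350,250). Next I'll measure the orientations.

```bash
cat > h.py <<'E'
import numpy as np, cv2
from scipy.spatial.transform import Rotation as R
from station import ctrl, eyes, spotter
def cam(name):
    o=ctrl.get_obs(); p=eyes.get_image(name); im=p["image"]
    H,W=im.shape[:2]; f=H/2/np.tan(np.radians(p["vertical_fov"])/2)
    if name=="wrist":
        T=np.eye(4); T[:3,:3]=R.from_rotvec(o["tool_rot"]).as_matrix(); T[:3,3]=o["tool_pos"]
        M=T@np.array(p["mount"]); Rc=M[:3,:3]; C=M[:3,3]
    else:
        Rw=R.from_rotvec(p["rvec"]).as_matrix(); Rc=Rw.T; C=-Rw.T@p["tvec"]
    return p,dict(f=f,cx=p["cx"],cy=p["cy"],Rc=Rc,C=C)
def back(c,px,z):
    px=np.atleast_2d(px).astype(float)
    d=np.c_[(px[:,0]-c["cx"])/c["f"],(px[:,1]-c["cy"])/c["f"],np.ones(len(px))]@c["Rc"].T
    return (c["C"]+d*((z-c["C"][2])/d[:,2])[:,None])[:,:2]
def proj(c,P):
    P=np.atleast_2d(P); q=(P-c["C"])@c["Rc"]
    return np.c_[c["f"]*q[:,0]/q[:,2]+c["cx"],c["f"]*q[:,1]/q[:,2]+c["cy"]]
def rect(c,mask,z):
    """min area rect on plane z: centre, (long,short) mm, yaw deg of long axis"""
    cs,_=cv2.findContours(mask.astype(np.uint8),cv2.RETR_EXTERNAL,cv2.CHAIN_APPROX_NONE)
    k=max(cs,key=cv2.contourArea)[:,0,:]
    w=(back(c,k,z)*1000).astype(np.float32)
    (x,y),(a,b),t=cv2.minAreaRect(w)
    if a<b: a,b,t=b,a,t+90
    return [round(x,1),round(y,1)],[round(a,1),round(b,1)],round((t+90)%180-90,1),int(mask.sum())
def go(x,y,z,yaw):
    """rows needed: shift in the tool axes (mm), turn about tool z. yaw deg = world direction of tool y (jaws), mod 180. z = grasp point height (m)"""
    o=ctrl.get_obs(); Rt=R.from_rotvec(o["tool_rot"]).as_matrix(); p=o["tool_pos"]
    cur=np.degrees(np.arctan2(Rt[1,1],Rt[0,1]))
    d=(yaw-cur+90)%180-90
    # desired orientation: z down, y at cur+d
    a=np.radians(cur+d); yv=np.array([np.cos(a),np.sin(a),0]); zv=np.array([0,0,-1.]); Rd=np.c_[np.cross(yv,zv),yv,zv]
    tn=(R.from_matrix(Rt).inv()*R.from_matrix(Rd)).as_rotvec()
    g=np.array([x,y,z+0.155])-p
    print("t",round(o["t"],2),"grasp pt",np.round((p-[0,0,.155])*1000,1),"jaw yaw",round(cur,1),"q6",round(o["q"][5],2),"open",round(o["opening"]*1000,1),"F",np.round(o["contact_force"],1))
    print("turn (rad)",np.round(tn,3),"-> shift in present axes mm",np.round(Rt.T@g*1000,1)," in final axes",np.round(Rd.T@g*1000,1))
E
python3 - <<'E'
from h import *
for n in ["top","side"]:
    p,c=cam(n)
    for q,z in [("anvil",.02),("punch",.01),("square_tray",.018),("round_dish",.016),("pad",.008),("rack",.01),("tin_a",.044),("glass",.09)]:
        for d in spotter.outline_of(q,p): print(n,q,round(d["confidence"],2),rect(c,d["region"],z))
E
```

```text
top anvil 0.61 ([526.6, 440.9], [60.6, 37.5], -58.3, 206)
top anvil 0.21 ([660.0, 6.5], [50.1, 42.9], 0.1, 187)
top punch 0.63 ([441.0, -102.3], [85.7, 18.4], -45.2, 114)
top square_tray 0.6 ([615.3, 218.9], [106.6, 104.0], 74.0, 1006)
top square_tray 0.46 ([501.7, -424.3], [137.5, 47.1], 41.6, 595)
top round_dish 0.79 ([350.6, -304.8], [103.7, 103.6], 44.5, 856)
top pad 0.7 ([356.8, 278.0], [96.9, 70.2], 45.9, 651)
top rack 0.89 ([502.8, -427.8], [140.4, 49.9], 41.6, 602)
top tin_a 0.6 ([554.4, -86.9], [45.8, 45.4], -45.0, 186)
top tin_a 0.58 ([591.6, 89.9], [52.1, 48.3], 0.3, 216)
top tin_a 0.49 ([653.7, 7.9], [52.5, 45.3], 0.2, 205)
top tin_a 0.45 ([446.9, 104.7], [47.9, 44.5], -90.0, 197)
top tin_a 0.45 ([657.0, -100.4], [52.6, 42.1], -0.3, 197)
top glass 0.68 ([633.8, -251.3], [75.5, 72.7], -90.0, 465)
side anvil 0.73 ([519.5, 430.2], [64.0, 63.9], -38.5, 190)
side punch 0.79 ([438.3, -103.1], [94.2, 23.0], -43.7, 217)
side punch 0.53 ([527.7, 445.8], [78.3, 64.4], -58.9, 219)
side square_tray 0.94 ([607.6, 212.8], [126.7, 115.4], 73.2, 833)
side round_dish 0.8 ([344.8, -307.2], [111.5, 107.0], 49.8, 1679)
side round_dish 0.64 ([448.6, 117.3], [92.1, 48.8], 58.0, 321)
side pad 0.72 ([353.0, 276.8], [100.6, 68.1], 49.2, 471)
side rack 0.94 ([500.9, -425.1], [148.6, 46.7], 41.7, 1103)
side rack 0.61 ([526.4, 446.6], [69.6, 59.4], -56.5, 188)
side tin_a 0.84 ([432.7, 92.1], [88.0, 49.1], 53.6, 334)
side tin_a 0.79 ([640.0, -112.6], [87.4, 48.1], 43.8, 331)
side tin_a 0.69 ([574.8, 75.2], [90.9, 45.5], 49.7, 275)
side tin_a 0.69 ([539.6, -101.1], [80.1, 47.2], 48.2, 336)
side tin_a 0.59 ([639.2, -2.8], [93.8, 48.2], 46.4, 314)
side glass 0.82 ([608.3, -273.8], [134.1, 64.4], 36.5, 850)
side glass 0.55 ([474.3, 344.4], [66.3, 58.2], -54.1, 210)
```

```bash
python3 -c "
from h import *
go(.526,.439,.12,32)"
```

```text
t 1.85 grasp pt [194.1 594.1 249.7] jaw yaw 71.9 q6 -0.12 open 85.5 F [-0.2 -0.6  0.2]
turn (rad) [-0.    -0.     0.697] -> shift in present axes mm [-363.7  -44.3  129.7]  in final axes [-307.4  199.3  129.7]
```

```bash
python3 -m crank '[[0,0,0,-40,-5,10,-1],[0,0,0,-40,-5,10,-1],[0,0,0,-40,-5,10,-1],[0,0,0,-40,-5,10,-1],[0,0,0,-40,-5,10,-1],[0,0,0,-40,-5,10,-1],[0,0,0,-40,-5,10,-1],[0,0,0,-40,-5,10,-1]]' 40;  python3 -m crank '[[0,0,0.116,0,0,0,-1],[0,0,0.116,0,0,0,-1],[0,0,0.116,0,0,0,-1],[0,0,0.116,0,0,0,-1],[0,0,0.116,0,0,0,-1],[0,0,0.116,0,0,0,-1]]';python3 -c "
from h import *
go(.526,.439,.12,32)"
```

```text
t: 2.52
tool_pos: [0.4858, 0.4604, 0.3279]
tool_rot: [0.469, 3.105, 0.018]
contact_force: [0.5, 1.4, -0.3]
opening: 0.0855
t: 3.02
tool_pos: [0.4952, 0.4532, 0.3226]
tool_rot: [-1.561, -2.724, -0.007]
contact_force: [0.4, 0.2, -0.6]
opening: 0.0855
t 3.02 grasp pt [495.2 453.2 167.6] jaw yaw 30.4 q6 0.1 open 85.5 F [ 0.4  0.2 -0.6]
turn (rad) [ 0.003 -0.004 -0.029] -> shift in present axes mm [-28.   19.2  47.6]  in final axes [-28.3  18.6  47.6]
```

```bash
python3 -m crank '[[0,0,-0.015,-14,9,24,-1],[0,0,0,-14,9,24,-1],[0,0,0,0,0,0,-1],[0,0,0,0,0,0,-1]]';python3 - <<'E'
from h import *
go(.526,.439,.12,32)
p,c=cam("wrist"); cv2.imwrite("pics/w1.png",p["image"][:,:,::-1])
for d in spotter.outline_of("anvil",p):print(round(d["confidence"],2),rect(c,d["region"],.024),rect(c,d["region"],0))
E
```

```text
t: 3.35
tool_pos: [0.5264, 0.4391, 0.2758]
tool_rot: [-1.546, -2.734, -0.015]
contact_force: [-0.7, 0.2, 0.4]
opening: 0.0854
t 3.35 grasp pt [526.4 439.1 120.8] jaw yaw 31.0 q6 0.04 open 85.4 F [-0.7  0.2  0.4]
turn (rad) [ 0.008 -0.005 -0.017] -> shift in present axes mm [ 0.1 -0.4  0.8]  in final axes [ 0.1 -0.4  0.8]
```

View pics/w1.png

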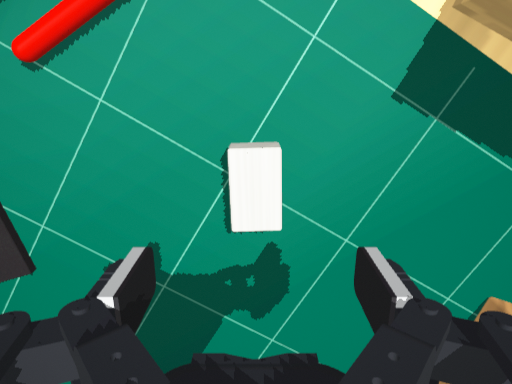

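The anvil sits at about (255,187), its top face spanning (229-281, 151-231) and nearly square to the jaws. The network missed it, so I'll segment it myself.

```bash
python3 - <<'E'
from h import *
p,c=cam("wrist"); im=p["image"].astype(int)
m=(im.min(2)>205); m[:,:200]=0; m[:,320:]=0; m[:130]=0; m[245:]=0
print(rect(c,m,.024)); go(.526,.439,.010,31)
E
```

```text
([526.8, 445.1], [58.9, 34.9], -57.6, 4289)
t 3.5 grasp pt [525.9 439.6 121.9] jaw yaw 31.1 q6 0.04 open 85.2 F [-0.3  0.7 -0.1]
turn (rad) [ 0.009 -0.005  0.001] -> shift in present axes mm [ -1.1  -1.3 111.9]  in final axes [ -0.5  -0.2 111.9]
```

```bash
python3 -m crank '[[0.004,-0.003,-0.01,1,1,25,-1],[0.004,-0.002,0,1,1,25,-1],[0,0,0,0,0,25,-1],[0,0,0,0,0,20,-1],[0,0,0,0,0,0,-1]]' 60;python3 - <<'E'
from h import *
go(.5265,.443,.020,32)
E
```

```text
t: 3.92
tool_pos: [0.528, 0.4477, 0.1909]
tool_rot: [1.521, 2.739, 0.028]
contact_force: [-0.7, -1.1, -0.7]
opening: 0.0852
t 3.92 grasp pt [528.  447.7  35.9] jaw yaw 31.9 q6 0.04 open 85.2 F [-0.7 -1.1 -0.7]
turn (rad) [ 0.02  -0.001 -0.002] -> shift in present axes mm [-3.3 -4.1 15.8]  in final axes [-3.2 -3.8 15.9]
```

```bash
python3 -m crank '[[0.015,0,0,-3,-4,8,-1],[0,0,0,0,0,8,-1],[0,0,0,0,0,0,-1]]' 60;python3 - <<'E'
from h import *
go(.5265,.443,.020,32)
E
```

```text
t: 4.17
tool_pos: [0.5263, 0.4446, 0.1781]
tool_rot: [1.522, 2.746, 0.013]
contact_force: [-0.2, -0.3, 0.2]
opening: 0.0854
t 4.17 grasp pt [526.3 444.6  23.1] jaw yaw 32.0 q6 0.03 open 85.4 F [-0.2 -0.3  0.2]
turn (rad) [ 0.008 -0.002 -0.   ] -> shift in present axes mm [-1.4 -0.7  3.1]  in final axes [-1.4 -0.7  3.1]
```

```bash
python3 -m crank '[[0.006,0,0,-1,-0.5,3,-1],[0,0,0,0,0,0,1],[0,0,0,0,0,0,1],[0,0,0,0,0,0,1],[0,0,0,0,0,0,1],[0,0,0,0,0,0,1],[0,0,0,0,0,0,1],[0,0,0,0,0,0,1]]' 60;python3 -m crank '[[0,0,0,0,0,0,1],[0,0,0,0,0,0,1]]'; python3 - <<'E'
from h import *
go(.5265,.443,.1,32)
E
```

```text
t: 4.83
tool_pos: [0.5278, 0.4443, 0.1802]
tool_rot: [1.522, 2.746, 0.013]
contact_force: [0.1, -0.6, 0.6]
opening: 0.0346
t: 5.0
tool_pos: [0.5278, 0.4443, 0.1803]
tool_rot: [1.522, 2.746, 0.013]
contact_force: [-0.2, -0.0, -0.7]
opening: 0.0345
t 5.0 grasp pt [527.8 444.3  25.3] jaw yaw 32.0 q6 0.03 open 34.5 F [-0.2 -0.  -0.7]
turn (rad) [ 0.008 -0.002 -0.   ] -> shift in present axes mm [ -0.2  -1.2 -74.7]  in final axes [ -0.4  -1.8 -74.7]
```

```bash
python3 -m crank '[[0,0,0,0,0,-10,1],[0,0,0,0,0,-20,1],[0,0,0,0,0,-25,1],[0,0,0,0,0,-25,1],[0,0,0,0,0,0,1],[0,0,0,0,0,0,1]]'; python3 - <<'E'
from h import *
go(.357,.280,.1,-43)
E
```

```text
t: 5.5
tool_pos: [0.5247, 0.4419, 0.2565]
tool_rot: [-1.521, -2.744, 0.007]
contact_force: [-0.2, -1.1, -4.3]
opening: 0.0348
t 5.5 grasp pt [524.7 441.9 101.5] jaw yaw 32.0 q6 0.03 open 34.8 F [-0.2 -1.1 -4.3]
turn (rad) [-0.006  0.003  1.309] -> shift in present axes mm [ -48.5 -228.     2.9]  in final axes [-232.8  -12.2    1.5]
```

```bash
python3 -m crank '[[0,0,0,-6,-28,0,1],[0,0,0,-6,-28,0,1],[0,0,0,-6,-28,0,1],[0,0,0,-6,-28,0,1],[0,0,0,-6,-28,0,1],[0,0,0,-6,-28,0,1],[0,0,0,-6,-28,0,1],[0,0,0,-6,-28,0,1]]';python3 -m crank '[[0,0,0.119,0,0,0,1],[0,0,0.119,0,0,0,1],[0,0,0.119,0,0,0,1],[0,0,0.119,0,0,0,1],[0,0,0.119,0,0,0,1],[0,0,0.119,0,0,0,1],[0,0,0.119,0,0,0,1],[0,0,0.119,0,0,0,1]]';python3 -m crank '[[0,0,0.119,0,0,0,1],[0,0,0.119,0,0,0,1],[0,0,0.119,0,0,0,1],[0,0,0,0,0,0,1]]'; python3 - <<'E'
from h import *
go(.357,.280,.1,-43)
p,c=cam("wrist"); cv2.imwrite("pics/w2.png",p["image"][:,:,::-1])
for d in spotter.outline_of("pad",p):print(round(d["confidence"],2),rect(c,d["region"],.008))
E
```

```text
t: 6.17
tool_pos: [0.3523, 0.2763, 0.2437]
tool_rot: [-1.516, -2.738, 0.027]
contact_force: [0.7, -0.2, -2.7]
opening: 0.0343
t: 6.83
tool_pos: [0.339, 0.2677, 0.2252]
tool_rot: [-2.646, -1.685, 0.08]
contact_force: [0.1, -0.3, -4.1]
opening: 0.0349
t: 7.17
tool_pos: [0.3358, 0.2659, 0.2182]
tool_rot: [2.911, 1.158, -0.095]
contact_force: [-0.5, -0.5, -5.4]
opening: 0.0345
t 7.17 grasp pt [335.8 265.9  63.2] jaw yaw -46.6 q6 1.31 open 34.5 F [-0.5 -0.5 -5.4]
turn (rad) [-0.018  0.059 -0.063] -> shift in present axes mm [ 22.8   3.7 -38.3]  in final axes [ 24.7   5.9 -36.8]
0.85 ([357.1, 281.3], [95.5, 69.6], 47.5, 18924)
```

View pics/w2.png

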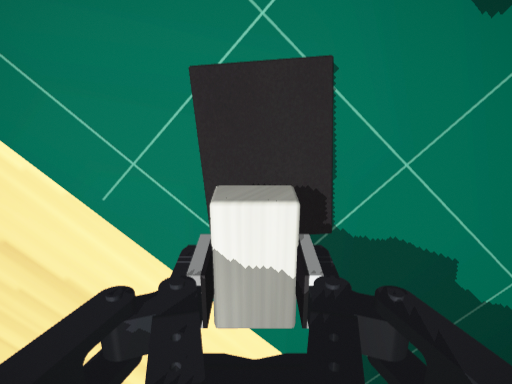

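The pad spans (191-333, 57-233) and the network puts it at (357,281), yaw 47°. That agrees with the top view.

```bash
python3 -m crank '[[-0.018,0.059,-0.05,12,2,-6,1],[0,0,0,12,3,0,1],[0,0,0,0,0,0,1]]';python3 - <<'E'
from h import *
go(.357,.281,.045,-43)
E
```

```text
t: 7.52
tool_pos: [0.3559, 0.2793, 0.2213]
tool_rot: [2.879, 1.257, -0.001]
contact_force: [1.0, -0.5, -4.6]
opening: 0.0346
t 7.52 grasp pt [355.9 279.3  66.3] jaw yaw -42.8 q6 1.25 open 34.6 F [ 1.  -0.5 -4.6]
turn (rad) [-0.     0.001  0.003] -> shift in present axes mm [ 2.  -0.4 21.3]  in final axes [ 2.  -0.4 21.3]
```

```bash
python3 -m crank '[[0,0,0,2,0,12,1],[0,0,0,0,0,9,1],[0,0,0,0,0,5,1],[0,0,0,0,0,0,1]]';python3 - <<'E'
from h import *
go(.357,.281,.033,-43)
E
```

```text
t: 7.85
tool_pos: [0.3565, 0.2803, 0.1933]
tool_rot: [2.875, 1.266, -0.006]
contact_force: [-0.8, 0.4, -4.2]
opening: 0.0347
t 7.85 grasp pt [356.5 280.3  38.3] jaw yaw -42.5 q6 1.24 open 34.7 F [-0.8  0.4 -4.2]
turn (rad) [-0.001  0.004  0.009] -> shift in present axes mm [ 0.8 -0.1  5.3]  in final axes [ 0.8 -0.1  5.3]
```

```bash
python3 -m crank '[[0,0,0,0,0,2,1],[0,0,0,0,0,2,1],[0,0,0,0,0,0,1]]';python3 -m crank '[[0,0,0,0,0,1.5,1],[0,0,0,0,0,0,1]]'
```

```text
t: 8.1
tool_pos: [0.3558, 0.28, 0.1885]
tool_rot: [2.874, 1.268, -0.008]
contact_force: [0.3, 0.5, -4.3]
opening: 0.0343
t: 8.27
tool_pos: [0.3563, 0.2802, 0.189]
tool_rot: [2.873, 1.268, -0.009]
contact_force: [-0.6, 0.4, -4.2]
opening: 0.0346
```

```bash
python3 -m crank '[[0,0,0,0,0,2,1],[0,0,0,0,0,0,1]]';python3 -m crank '[[0,0,0,0,0,2,1],[0,0,0,0,0,0,1]]'
```

```text
t: 8.43
tool_pos: [0.357, 0.2807, 0.1888]
tool_rot: [2.873, 1.268, -0.005]
contact_force: [-0.5, 0.5, -4.0]
opening: 0.0348
t: 8.6
tool_pos: [0.3577, 0.2811, 0.1887]
tool_rot: [2.873, 1.269, -0.004]
contact_force: [0.5, 0.4, -4.8]
opening: 0.0344
```

```bash
python3 - <<'E'
from h import *
p,c=cam("side"); cv2.imwrite("pics/s1.png",cv2.resize(p["image"][90:220,60:260,::-1],None,fx=4,fy=4))
E
```

```text
(no output)
```

View pics/s1.png

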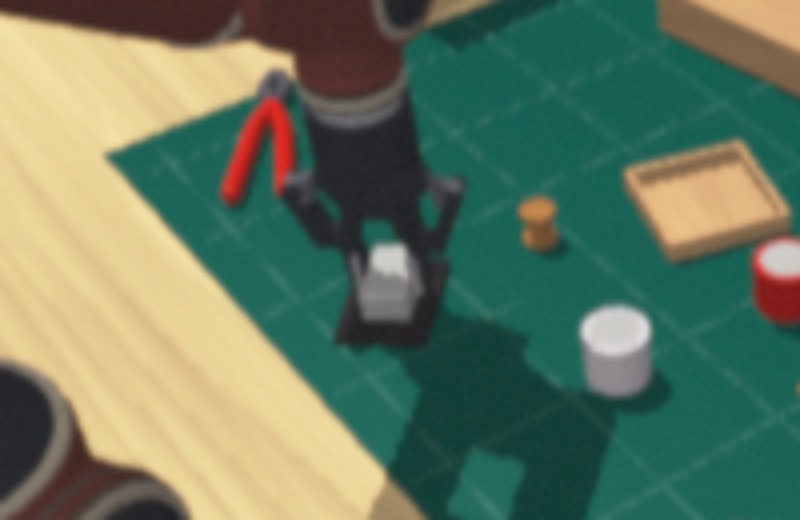

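```bash
python3 -m crank '[[0,0,0,0,0,2,1],[0,0,0,0,0,2,1],[0,0,0,0,0,2,1]]';python3 -m crank '[[0,0,0,0,0,0,1],[0,0,0,0,0,0,1]]'
```

```text
t: 8.9
tool_pos: [0.3587, 0.2818, 0.1882]
tool_rot: [2.871, 1.269, -0.014]
contact_force: [-10.4, -5.2, 17.8]
opening: 0.0346
t: 9.07
tool_pos: [0.359, 0.282, 0.1889]
tool_rot: [2.871, 1.269, -0.012]
contact_force: [0.0, -0.4, -3.9]
opening: 0.0345
```

```bash
python3 -m crank '[[0,0,0,0,0,1,1],[0,0,0,0,0,0,0],[0,0,0,0,0,0,0],[0,0,0,0,0,0,0],[0,0,0,0,0,0,0],[0,0,0,0,0,0,-0.5],[0,0,0,0,0,0,-0.5],[0,0,0,0,0,0,-0.5]]';python3 -m crank '[[0,0,0,0,0,0,-1],[0,0,0,0,0,-10,-1],[0,0,0,0,0,-20,-1],[0,0,0,0,0,-30,-1],[0,0,0,0,0,-30,-1],[0,0,0,0,0,-30,-1],[0,0,0,0,0,0,-1]]'
python3 - <<'E'
from h import *
go(.446,.107,.130,0)
p,c=cam("wrist"); cv2.imwrite("pics/w3.png",p["image"][:,:,::-1])
m=p["image"].min(2)>180; m[:,:100]=0
for d in spotter.outline_of("pad",p):print(round(d["confidence"],2),rect(c,d["region"],.008))
for d in spotter.outline_of("anvil",p):print(round(d["confidence"],2),rect(c,d["region"],.03))
E
```

```text
t: 9.73
tool_pos: [0.3602, 0.2825, 0.1886]
tool_rot: [2.872, 1.269, -0.005]
contact_force: [-0.6, -0.3, 0.5]
opening: 0.0641
t: 10.32
tool_pos: [0.3593, 0.2822, 0.314]
tool_rot: [2.871, 1.269, -0.015]
contact_force: [1.1, 0.3, 1.0]
opening: 0.0856
t 10.32 grasp pt [359.3 282.2 159. ] jaw yaw -42.3 q6 1.24 open 85.6 F [1.1 0.3 1. ]
turn (rad) [-0.005  0.009 -0.739] -> shift in present axes mm [-70.9 182.1  29.4]  in final axes [-175.2   86.7   29. ]
0.65 ([357.6, 281.7], [95.4, 70.8], 47.7, 5713)
0.89 ([360.8, 282.7], [63.8, 35.9], 47.8, 3730)
```

View pics/w3.png

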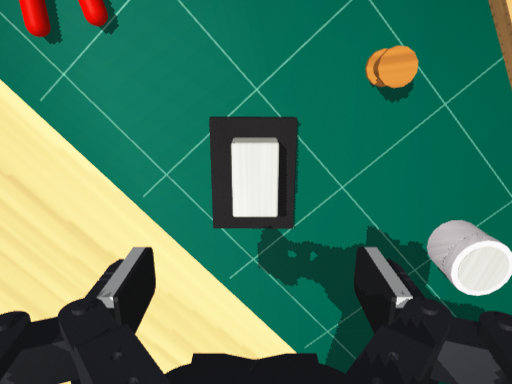

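The anvil is centred on the pad, to within about 3 mm and 0.1°. The next one is the near tin, at (480,260).

```bash
python3 -m crank '[[0,0,0,-12,30,5,-1],[0,0,0,-12,30,5,-1],[0,0,0,-12,30,5,-1],[0,0,0,-12,30,5,-1],[0,0,0,-12,30,5,-1],[0,0,0,-11,30,4,-1],[0,0,0,0,0,0,-1]]'
python3 - <<'E'
from h import *
go(.446,.107,.130,-42)
p,c=cam("wrist"); cv2.imwrite("pics/w4.png",p["image"][:,:,::-1])
for d in spotter.outline_of("tin_a",p):print(round(d["confidence"],2),rect(c,d["region"],.044))
for d in spotter.mark_of("tin_a",p):print(d["confidence"],d["centre"])
E
```

```text
t: 11.05
tool_pos: [0.4404, 0.1013, 0.2661]
tool_rot: [-2.866, -1.281, 0.06]
contact_force: [-1.0, 0.9, -0.6]
opening: 0.0851
t 11.05 grasp pt [440.4 101.3 111.1] jaw yaw -41.8 q6 0.8 open 85.1 F [-1.   0.9 -0.6]
turn (rad) [-0.017  0.034  0.003] -> shift in present axes mm [  7.4   0.1 -19.1]  in final axes [  8.    0.4 -18.9]
0.84 ([448.4, 111.6], [51.8, 51.7], 3.7, 6053)
0.69 ([529.1, -31.5], [23.5, 3.6], 61.8, 175)
0.58 ([576.8, 98.3], [50.7, 34.1], -42.0, 6495)
0.77 [0.4435, 0.1088, -0.0009]
0.66 [0.588, 0.0949, 0.0023]
```

View pics/w4.png

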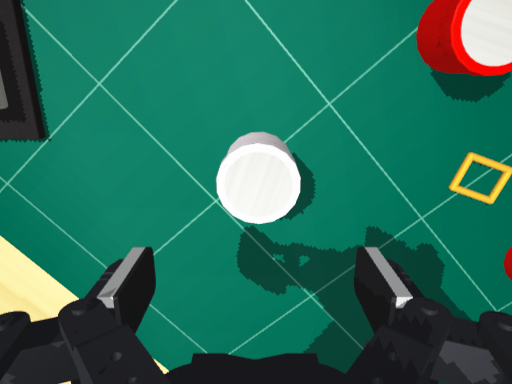

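```bash
python3 - <<'E'
from h import *
p,c=cam("wrist")
print(back(c,[[258,184],[217,184],[301,184]],.044))
go(.446,.110,.03,-42)
E
```

```text
[[0.44551906 0.11379378]
 [0.42752763 0.12956838]
 [0.46430069 0.09732635]]
t 11.25 grasp pt [439.1 105.3 112.4] jaw yaw -41.5 q6 0.8 open 85.4 F [ 0.7 -0.3 -0.2]
turn (rad) [-0.018  0.032  0.008] -> shift in present axes mm [10.8  3.5 82.1]  in final axes [ 8.2  2.  82.4]
```

```bash
python3 -m crank '[[-0.018,0.032,0,4,1,15,-1],[0,0,0,4,1,20,-1],[0,0,0,0,0,20,-1],[0,0,0,0,0,15,-1],[0,0,0,0,0,0,-1]]'
python3 - <<'E'
from h import *
go(.446,.111,.035,-42)
E
```

```text
t: 11.67
tool_pos: [0.4442, 0.1162, 0.1968]
tool_rot: [2.857, 1.305, 0.011]
contact_force: [-0.7, 0.2, -0.6]
opening: 0.0855
t 11.67 grasp pt [444.2 116.2  41.8] jaw yaw -40.9 q6 0.81 open 85.5 F [-0.7  0.2 -0.6]
turn (rad) [ 0.003 -0.006  0.019] -> shift in present axes mm [-2.8  4.7  6.8]  in final axes [-2.7  4.8  6.8]
```

```bash
python3 -m crank '[[0,0,0.02,-2,4,6,-1],[0,0,0,0,0,1,-1],[0,0,0,0,0,0,-1]]'
python3 -m crank '[[0,0,0,0,0,0,1],[0,0,0,0,0,0,1],[0,0,0,0,0,0,1],[0,0,0,0,0,0,1],[0,0,0,0,0,0,1],[0,0,0,0,0,0,1],[0,0,0,0,0,0,1]]' 40
python3 - <<'E'
from h import *
go(.446,.111,.035,-42)
E
```

```text
t: 11.92
tool_pos: [0.4454, 0.1143, 0.19]
tool_rot: [2.869, 1.28, 0.011]
contact_force: [-0.2, -0.2, -0.3]
opening: 0.0857
t: 12.5
tool_pos: [0.4471, 0.1146, 0.194]
tool_rot: [2.866, 1.279, 0.022]
contact_force: [-0.5, 0.1, -1.1]
opening: 0.0486
t 12.5 grasp pt [447.1 114.6  39. ] jaw yaw -41.9 q6 0.82 open 48.6 F [-0.5  0.1 -1.1]
turn (rad) [ 0.008 -0.012  0.002] -> shift in present axes mm [-3.4  1.5  4. ]  in final axes [-3.4  1.6  4. ]
```

```bash
python3 -m crank '[[0,0,0,0,0,-15,1],[0,0,0,0,0,-20,1],[0,0,0,0,0,-20,1],[0,0,0,0,0,-10,1],[0,0,0,0,0,0,1],[0,0,0,0,0,0,1],[0,0,0,0,0,0,1],[0,0,0,0,0,0,1]]'
python3 -m crank '[[0,0,0,0,0,0,1]]';python3 -m crank '[[0,0,0,0,0,0,1]]';python3 -m crank '[[0,0,0,0,0,0,1]]'
python3 - <<'E'
from h import *
go(.616,.222,.12,-16)
go(.616,.222,.12,74)
go(.348,-.302,.12,-16)
p,c=cam("wrist"); cv2.imwrite("pics/w5.png",p["image"][:,:,::-1])
E
```

```text
t: 13.17
tool_pos: [0.4444, 0.1138, 0.2573]
tool_rot: [2.869, 1.279, 0.011]
contact_force: [-0.5, 1.0, -1.1]
opening: 0.0485
t: 13.25
tool_pos: [0.444, 0.1138, 0.2562]
tool_rot: [-2.869, -1.279, -0.008]
contact_force: [0.3, 0.3, -0.7]
opening: 0.0487
t: 13.33
tool_pos: [0.4437, 0.1137, 0.2552]
tool_rot: [-2.868, -1.279, -0.006]
contact_force: [-0.9, -0.6, -0.9]
opening: 0.0484
t: 13.42
tool_pos: [0.4434, 0.1137, 0.2543]
tool_rot: [-2.868, -1.279, -0.003]
contact_force: [-0.4, -0.5, -0.9]
opening: 0.0483
t 13.42 grasp pt [443.4 113.7  99.3] jaw yaw -41.9 q6 0.82 open 48.3 F [-0.4 -0.5 -0.9]
turn (rad) [ 0.    -0.003 -0.453] -> shift in present axes mm [196.   56.  -20.2]  in final axes [151.7 136.1 -20.7]
t 13.42 grasp pt [443.4 113.7  99.3] jaw yaw -41.9 q6 0.82 open 48.3 F [-0.4 -0.5 -0.9]
turn (rad) [-0.002 -0.002  1.118] -> shift in present axes mm [196.   56.  -20.2]  in final axes [ 136.1 -151.7  -20.7]
t 13.42 grasp pt [443.4 113.7  99.3] jaw yaw -41.9 q6 0.82 open 48.3 F [-0.4 -0.5 -0.9]
turn (rad) [ 0.    -0.003 -0.453] -> shift in present axes mm [-372.9  206.9  -21.7]  in final axes [-425.9   22.9  -20.7]
```

View pics/w5.png

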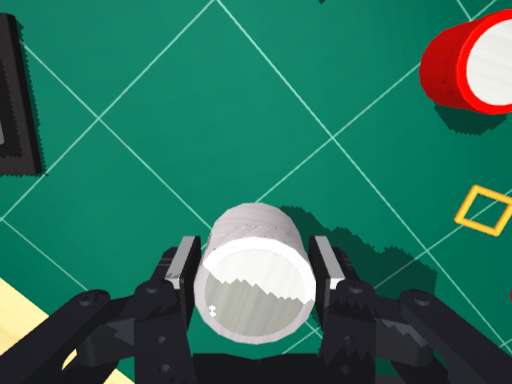

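The tin is held between the jaws at about (255,290). The load is about 0.9 N, so this is the empty tin and it goes to the round dish.

```bash
python3 -m crank '[[0,0,0,-34,19,-4,1],[0,0,0,-34,19,-4,1],[0,0,0,-34,19,-4,1],[0,0,0,-34,19,-4,1],[0,0,0,-34,19,-4,1],[0,0,0,-34,19,-4,1]]'
python3 -m crank '[[0,0,0,-34,19,-3,1],[0,0,0,-34,19,-3,1],[0,0,0,-34,19,-3,1],[0,0,0,0,0,0,1]]'
python3 - <<'E'
from h import *
go(.348,-.302,.10,-42)
p,c=cam("wrist"); cv2.imwrite("pics/w6.png",p["image"][:,:,::-1])
for d in spotter.outline_of("round_dish",p):print(round(d["confidence"],2),rect(c,d["region"],.016))
for d in spotter.mark_of("round_dish",p):print(d["confidence"],d["centre"])
E
```

```text
t: 13.97
tool_pos: [0.3912, -0.116, 0.2764]
tool_rot: [-2.854, -1.304, -0.002]
contact_force: [0.2, 0.1, -0.3]
opening: 0.0483
t: 14.3
tool_pos: [0.3634, -0.2408, 0.2874]
tool_rot: [2.86, 1.294, 0.004]
contact_force: [0.4, 1.4, 0.3]
opening: 0.0485
t 14.3 grasp pt [ 363.4 -240.8  132.4] jaw yaw -41.3 q6 -0.04 open 48.5 F [0.4 1.4 0.3]
turn (rad) [ 0.003 -0.001  0.012] -> shift in present axes mm [-56.2  28.7  32.4]  in final axes [-55.8  29.5  32.4]
0.83 ([382.1, -293.7], [100.9, 43.7], -83.9, 3702)
0.93 [0.3493, -0.3055, -0.0011]
```

View pics/w6.png

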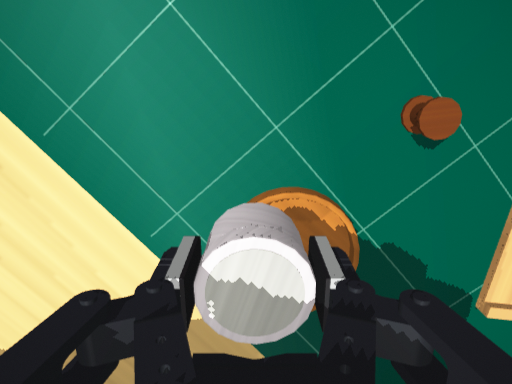

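```bash
python3 - <<'E'
from h import *
p,c=cam("wrist"); o=ctrl.get_obs(); g=o["tool_pos"]
for h in (.0,.005,.01): print(h,(back(c,[[256,290],[196,290],[317,290]],g[2]-.155+h)-g[:2])*1000)
go(.348,-.3025,.07,-42)
E
```

```text
0.0 [[ -3.78309506  -6.89009672]
 [-22.70882713   9.52319551]
 [ 15.45320209 -23.5727257 ]]
0.005 [[ -1.61011237  -4.3500108 ]
 [-19.77525108  11.40365879]
 [ 16.85311032 -20.36219296]]
0.01 [[  0.56287031  -1.80992489]
 [-16.84167503  13.28412208]
 [ 18.25301855 -17.15166022]]
t 14.5 grasp pt [ 364.6 -234.9  130.3] jaw yaw -40.9 q6 -0.03 open 48.7 F [-0.2 -0.5 -0.6]
turn (rad) [-0.002 -0.004  0.02 ] -> shift in present axes mm [-62.2  31.8  60. ]  in final axes [-61.4  32.9  60.3]
```

```bash
python3 -m crank '[[0,0,0,-20,11,15,1],[0,0,0,-20,11,15,1],[0,0,0,-20,11,15,1],[0,0,0,0,0,0,1],[0,0,0,0,0,0,1]]'
python3 - <<'E'
from h import *
go(.350,-.300,.043,-42)
E
```

```text
t: 14.92
tool_pos: [0.3539, -0.296, 0.2377]
tool_rot: [-2.843, -1.327, -0.008]
contact_force: [1.0, 0.4, 0.7]
opening: 0.0483
t 14.92 grasp pt [ 353.9 -296.    82.7] jaw yaw -40.0 q6 -0.16 open 48.3 F [1.  0.4 0.7]
turn (rad) [-0.002 -0.007  0.036] -> shift in present axes mm [-5.9 -0.3 39.7]  in final axes [-5.6 -0.2 39.7]
```

```bash
python3 -m crank '[[0,0,0,-5,0,14,1],[0,0,0,0,0,12,1],[0,0,0,0,0,6,1],[0,0,0,0,0,0,1],[0,0,0,0,0,0,1]]'
python3 - <<'E'
from h import *
go(.350,-.300,.043,-42)
E
```

```text
t: 15.33
tool_pos: [0.3542, -0.2931, 0.2061]
tool_rot: [-2.835, -1.342, -0.011]
contact_force: [1.1, -0.1, -0.8]
opening: 0.0485
t 15.33 grasp pt [ 354.2 -293.1   51.1] jaw yaw -39.3 q6 -0.17 open 48.5 F [ 1.1 -0.1 -0.8]
turn (rad) [-0.001 -0.008  0.046] -> shift in present axes mm [-8.1  1.2  8. ]  in final axes [-8.   1.5  8.1]
```

```bash
python3 -m crank '[[0,0,0.04,-7,1,0,1],[0,0,0,-2,0,2,1],[0,0,0,0,0,2,1],[0,0,0,0,0,2,1]]'
python3 - <<'E'
from h import *
go(.350,-.300,.043,-42)
E
```

```text
t: 15.67
tool_pos: [0.3511, -0.2993, 0.2028]
tool_rot: [-2.863, -1.293, -0.014]
contact_force: [-0.1, -0.3, -0.7]
opening: 0.0483
t 15.67 grasp pt [ 351.1 -299.3   47.8] jaw yaw -41.4 q6 -0.15 open 48.3 F [-0.1 -0.3 -0.7]
turn (rad) [ 0.003 -0.008  0.011] -> shift in present axes mm [-1.3 -0.3  4.8]  in final axes [-1.2 -0.3  4.8]
```

```bash
python3 -m crank '[[0,0,0,-2,0,3,1],[0,0,0,0,0,2,1],[0,0,0,0,0,2,1]]'
python3 -m crank '[[0,0,0,0,0,2,1],[0,0,0,0,0,2,1]]'
```

```text
t: 15.92
tool_pos: [0.3504, -0.301, 0.1976]
tool_rot: [-2.862, -1.295, -0.013]
contact_force: [-8.6, 9.5, 28.7]
opening: 0.0487
t: 16.08
tool_pos: [0.3511, -0.3017, 0.1978]
tool_rot: [-2.857, -1.294, -0.01]
contact_force: [-5.5, 7.0, 16.5]
opening: 0.0488
```

```bash
python3 -m crank '[[0,0,0,0,0,0,1],[0,0,0,0,0,0,0],[0,0,0,0,0,0,-0.3],[0,0,0,0,0,0,-0.3],[0,0,0,0,0,0,-0.5],[0,0,0,0,0,0,-0.5],[0,0,0,0,0,0,-0.5]]';python3 -m crank '[[0,0,0,0,0,0,-0.7],[0,0,0,0,0,-10,-0.7],[0,0,0,0,0,-20,-1],[0,0,0,0,0,-30,-1],[0,0,0,0,0,-30,-1],[0,0,0,0,0,-30,-1],[0,0,0,0,0,0,-1]]'
python3 - <<'E'
from h import *
go(.441,-.101,.120,45)
go(.441,-.101,.120,-42)
p,c=cam("wrist"); cv2.imwrite("pics/w7.png",p["image"][:,:,::-1])
for q,z in [("round_dish",.016),("tin_a",.049)]:
  for d in spotter.outline_of(q,p):print(q,round(d["confidence"],2),rect(c,d["region"],z))
  for d in spotter.mark_of(q,p):print(q,d["confidence"],d["centre"])
E
```

```text
t: 16.67
tool_pos: [0.3514, -0.302, 0.198]
tool_rot: [-2.857, -1.295, -0.011]
contact_force: [-0.2, 0.0, 0.1]
opening: 0.0641
t: 17.25
tool_pos: [0.3498, -0.3018, 0.3228]
tool_rot: [-2.85, -1.292, -0.008]
contact_force: [-0.1, -1.1, 0.6]
opening: 0.0855
t 17.25 grasp pt [ 349.8 -301.8  167.8] jaw yaw -41.2 q6 -0.16 open 85.5 F [-0.1 -1.1  0.6]
turn (rad) [-0.    -0.014 -1.505] -> shift in present axes mm [210.6 -63.4  50.4]  in final axes [ 77.5 206.5  47.8]
t 17.25 grasp pt [ 349.8 -301.8  167.8] jaw yaw -41.2 q6 -0.16 open 85.5 F [-0.1 -1.1  0.6]
turn (rad) [-0.009 -0.009  0.013] -> shift in present axes mm [210.6 -63.4  50.4]  in final axes [210.2 -66.6  47.8]
round_dish 0.7 ([349.9, -302.7], [107.1, 107.0], -87.3, 8930)
tin_a 0.97 ([352.4, -302.2], [55.9, 48.7], 49.0, 3725)
tin_a 0.74 [0.3463, -0.3024, 0.0035]
```

View pics/w7.png

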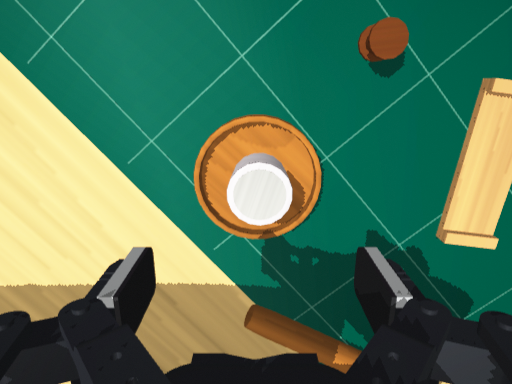

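The tin stands upright in the dish: lid centre at (259,195), dish centre at (258,178) lower down. The punch comes next.

```bash
python3 -m crank '[[0,0,-0.12,28,-10,6,-1],[0,0,-0.12,30,-5,6,-1],[0,0,-0.12,30,0,6,-1],[0,0,-0.12,31,4,6,-1],[0,0,-0.12,31,8,6,-1],[0,0,-0.12,28,12,6,-1],[0,0,-0.12,0,0,0,-1],[0,0,-0.12,0,0,0,-1]]'
python3 -m crank '[[0,0,-0.12,0,0,0,-1],[0,0,-0.12,0,0,0,-1],[0,0,-0.12,0,0,0,-1],[0,0,-0.12,0,0,0,-1],[0,0,-0.05,0,0,0,-1],[0,0,0,0,0,0,-1]]'
python3 -c "
from h import *
go(.441,-.101,.130,45)"
```

```text
t: 18.17
tool_pos: [0.4275, -0.1252, 0.2663]
tool_rot: [-1.871, -2.467, -0.017]
contact_force: [0.3, -0.7, 0.1]
opening: 0.0852
t: 18.67
tool_pos: [0.4237, -0.121, 0.2539]
tool_rot: [-1.119, -2.866, -0.038]
contact_force: [0.6, -0.5, 0.1]
opening: 0.0851
t 18.67 grasp pt [ 423.7 -121.    98.9] jaw yaw 47.3 q6 -1.28 open 85.1 F [ 0.6 -0.5  0.1]
turn (rad) [-0.002 -0.07   0.041] -> shift in present axes mm [  2.9  26.4 -31. ]  in final axes [  1.9  26.4 -31.1]
```

```bash
python3 -m crank '[[0,-0.06,0.04,1,13,-15,-1],[0,0,0,1,13,-15,-1],[0,0,0,0,0,0,-1],[0,0,0,0,0,0,-1]]'
python3 - <<'E'
from h import *
go(.441,-.101,.130,45)
p,c=cam("wrist"); cv2.imwrite("pics/w8.png",p["image"][:,:,::-1])
for d in spotter.outline_of("punch",p):print(round(d["confidence"],2),rect(c,d["region"],.012))
for d in spotter.mark_of("punch",p):print(d["confidence"],d["centre"])
go(.441,-.101,.130,45)
E
```

```text
t: 19.0
tool_pos: [0.4392, -0.1005, 0.2778]
tool_rot: [-1.205, -2.879, -0.001]
contact_force: [0.4, -0.0, -0.2]
opening: 0.0853
t 19.0 grasp pt [ 439.2 -100.5  122.8] jaw yaw 44.6 q6 -1.17 open 85.3 F [ 0.4 -0.  -0.2]
turn (rad) [-0.008 -0.019 -0.007] -> shift in present axes mm [-1.5  0.9 -7.3]  in final axes [-1.7  0.9 -7.2]
0.94 ([441.5, -100.2], [97.3, 14.1], -42.9, 2337)
0.61 [0.441, -0.0989, 0.0026]
t 19.15 grasp pt [ 439.  -100.9  122.7] jaw yaw 44.6 q6 -1.17 open 85.3 F [-0.2  0.8  0.2]
turn (rad) [-0.008 -0.02  -0.008] -> shift in present axes mm [-1.4  1.3 -7.4]  in final axes [-1.5  1.3 -7.3]
```

View pics/w8.png

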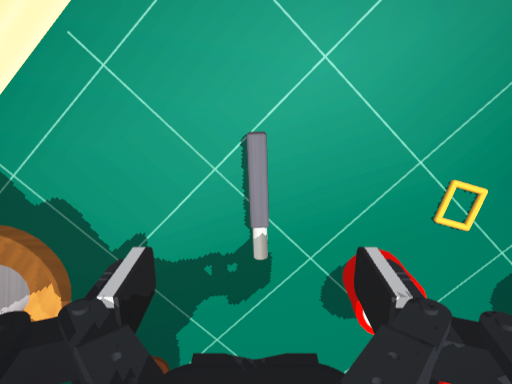

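The punch lies from (257,133) to (261,258), with its nose toward the gripper. The jaws stay clear of the red tin at (380,290).

```bash
python3 -m crank '[[-0.008,-0.019,-0.035,0,1,20,-1],[0,0,0,0,1,22,-1],[0,0,0,0,0,22,-1],[0,0,0,0,0,18,-1],[0,0,0,0,0,0,-1]]'
python3 -c "
from h import *
go(.4413,-.0997,.021,47)"
```

```text
t: 19.57
tool_pos: [0.4386, -0.1011, 0.1915]
tool_rot: [1.166, 2.916, 0.0]
contact_force: [-0.8, -0.3, 0.6]
opening: 0.0854
t 19.57 grasp pt [ 438.6 -101.1   36.5] jaw yaw 46.4 q6 -1.2 open 85.4 F [-0.8 -0.3  0.6]
turn (rad) [ 0.    0.   -0.01] -> shift in present axes mm [-1.   2.9 15.5]  in final axes [-1.   2.9 15.5]
```

```bash
python3 -m crank '[[0,0,-0.01,-1,3,8,-1],[0,0,0,0,0,7,-1],[0,0,0,0,0,0,-1]]'
python3 -c "
from h import *
go(.4413,-.0997,.021,47)"
```

```text
t: 19.82
tool_pos: [0.4402, -0.1003, 0.1747]
tool_rot: [-1.153, -2.918, 0.0]
contact_force: [0.1, -0.3, -0.6]
opening: 0.0853
t 19.82 grasp pt [ 440.2 -100.3   19.7] jaw yaw 46.9 q6 -1.21 open 85.3 F [ 0.1 -0.3 -0.6]
turn (rad) [-0.001 -0.004 -0.002] -> shift in present axes mm [-0.4  1.2 -1.3]  in final axes [-0.4  1.2 -1.3]
```

```bash
python3 -m crank '[[0,0,0,0,1,-1.5,-1],[0,0,0,0,0,0,1],[0,0,0,0,0,0,1],[0,0,0,0,0,0,1],[0,0,0,0,0,0,1],[0,0,0,0,0,0,1],[0,0,0,0,0,0,1],[0,0,0,0,0,0,1]]' 50
python3 -m crank '[[0,0,0,0,0,0,1],[0,0,0,0,0,0,1],[0,0,0,0,0,0,1]]'
```

```text
t: 20.48
tool_pos: [0.4424, -0.1006, 0.1807]
tool_rot: [1.155, 2.918, -0.001]
contact_force: [-0.5, 0.0, -1.5]
opening: 0.0119
t: 20.73
tool_pos: [0.4422, -0.1005, 0.1805]
tool_rot: [1.155, 2.919, -0.001]
contact_force: [-0.6, -1.3, 0.6]
opening: 0.0122
```

```bash
python3 -m crank '[[0,0,0,0,0,-8,1],[0,0,0,0,0,-15,1],[0,0,0,0,0,-20,1],[0,0,0,0,0,-20,1],[0,0,0,0,0,0,1],[0,0,0,0,0,0,1]]'
python3 - <<'E'
from h import *
go(.500,-.425,.09,-48.4)
go(.500,-.425,.09,47)
p,c=cam("wrist"); cv2.imwrite("pics/w9.png",p["image"][:,:,::-1])
for n in ["side"]:
  p,c=cam(n); cv2.imwrite("pics/s9.png",cv2.resize(p["image"][180:290,200:340,::-1],None,fx=4,fy=4))
E
```

```text
t: 21.23
tool_pos: [0.4407, -0.0999, 0.245]
tool_rot: [-1.155, -2.918, 0.0]
contact_force: [0.8, 0.1, -1.5]
opening: 0.0121
t 21.23 grasp pt [440.7 -99.9  90. ] jaw yaw 46.8 q6 -1.2 open 12.1 F [ 0.8  0.1 -1.5]
turn (rad) [ 1.00e-03 -3.00e-03 -1.48e+00] -> shift in present axes mm [-265.8 -196.4   -0.5]  in final axes [ 171.5 -282.5   -0. ]
t 21.23 grasp pt [440.7 -99.9  90. ] jaw yaw 46.8 q6 -1.2 open 12.1 F [ 0.8  0.1 -1.5]
turn (rad) [-0.001 -0.003 -0.003] -> shift in present axes mm [-265.8 -196.4   -0.5]  in final axes [-265.1 -197.3   -0. ]
```

View pics/w9.png

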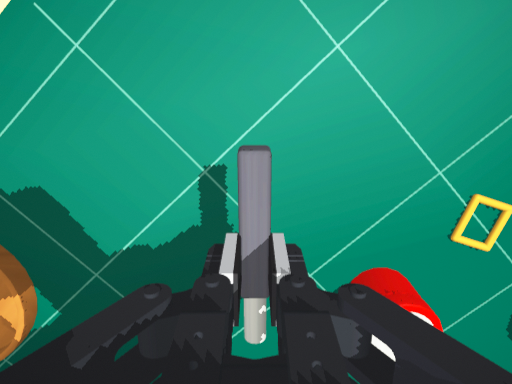

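View pics/s9.png

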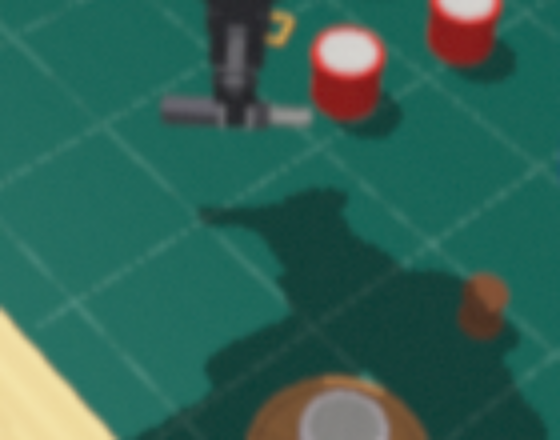

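```bash
python3 -m crank '[[0,0,0,-31,-23,-5,1],[0,0,0,-31,-23,-5,1],[0,0,0,-31,-23,-5,1],[0,0,0,-31,-23,-5,1],[0,0,0,-31,-23,-5,1],[0,0,0,-31,-23,-5,1],[0,0,0,-31,-23,-4,1],[0,0,0,0,0,0,1]]'
python3 -m crank '[[0,0,0.12,0,0,0,1],[0,0,0.12,0,0,0,1],[0,0,0.12,0,0,0,1],[0,0,0.12,0,0,-2,1],[0,0,0.12,0,0,-2,1],[0,0,0.12,0,0,-2,1],[0,0,0.12,0,0,-2,1],[0,0,0.12,0,0,-2,1]]'
python3 -m crank '[[0,0,0.12,0,0,-2,1],[0,0,0.12,0,0,-2,1],[0,0,0.12,0,0,-2,1],[0,0,0.12,0,0,-2,1],[0,0,0.12,0,0,-2,1],[0,0,0.08,0,0,-2,1],[0,0,0,0,0,0,1]]'
python3 -c "
from h import *
go(.500,-.425,.10,-48.4)"
```

```text
t: 22.0
tool_pos: [0.4876, -0.3733, 0.2614]
tool_rot: [-1.137, -2.902, -0.009]
contact_force: [-0.0, 1.4, -1.7]
opening: 0.0122
t: 22.67
tool_pos: [0.484, -0.3726, 0.2532]
tool_rot: [-2.369, -1.984, 0.013]
contact_force: [-0.4, -0.0, -0.8]
opening: 0.012
t: 23.25
tool_pos: [0.4815, -0.3674, 0.2509]
tool_rot: [-2.897, -1.029, 0.055]
contact_force: [-0.3, -0.5, -1.0]
opening: 0.0121
t 23.25 grasp pt [ 481.5 -367.4   95.9] jaw yaw -50.9 q6 0.11 open 12.1 F [-0.3 -0.5 -1. ]
turn (rad) [-0.075  0.01  -0.043] -> shift in present axes mm [-22.1  55.9  -8.1]  in final axes [-24.4  55.3  -4.1]
```

```bash
python3 -m crank '[[-0.06,0.01,-0.04,-6,14,-5,1],[-0.01,0,0,-6,14,0,1],[0,0,0,-6,14,0,1],[0,0,0,-6,14,0,1],[0,0,0,0,0,0,1]]'
python3 - <<'E'
from h import *
go(.500,-.425,.10,-48.4)
p,c=cam("wrist"); cv2.imwrite("pics/w10.png",p["image"][:,:,::-1])
for d in spotter.outline_of("rack",p):print(round(d["confidence"],2),rect(c,d["region"],.012))
for d in spotter.mark_of("rack",p):print(d["confidence"],d["centre"])
go(.500,-.425,.10,-48.4)
E
```

```text
t: 23.67
tool_pos: [0.4995, -0.4235, 0.2454]
tool_rot: [-2.916, -1.129, 0.008]
contact_force: [-0.6, -0.3, -0.5]
opening: 0.012
t 23.67 grasp pt [ 499.5 -423.5   90.4] jaw yaw -47.7 q6 0.02 open 12.0 F [-0.6 -0.3 -0.5]
turn (rad) [-0.016 -0.001  0.012] -> shift in present axes mm [-0.6  1.3 -9.6]  in final axes [-0.6  1.5 -9.6]
0.86 [0.4984, -0.4248, -0.0005]
t 23.82 grasp pt [ 499.  -421.4   90.2] jaw yaw -47.7 q6 0.02 open 11.9 F [ 0.2  0.1 -1.2]
turn (rad) [-0.018 -0.001  0.012] -> shift in present axes mm [-1.7  3.2 -9.9]  in final axes [-1.7  3.4 -9.8]
```

View pics/w10.png

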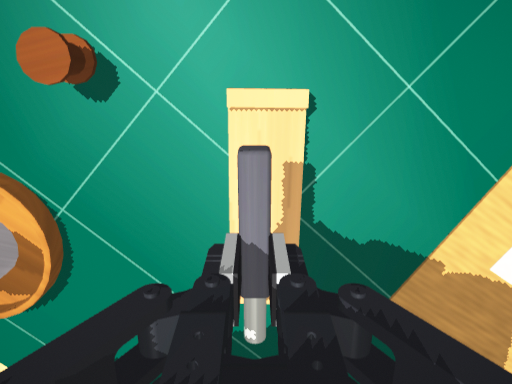

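```bash
python3 - <<'E'
from h import *
p,c=cam("wrist"); o=ctrl.get_obs(); g=o["tool_pos"]; Rt=R.from_rotvec(o["tool_rot"]).as_matrix()
a=back(c,[[227,90],[309,90]],.016); b=back(c,[[229,110],[304,110],[231,230],[301,230]],.008)
print(a*1e3,b*1e3); w=a[1]-a[0]; print("w",np.linalg.norm(w),"axis yaw from cheek",np.degrees(np.arctan2(w[1],w[0]))+90)
ml=(b[0]+b[1])/2; mr=(b[2]+b[3])/2; ax=ml-mr; print("bed widths",np.linalg.norm(b[0]-b[1]),np.linalg.norm(b[2]-b[3]),"axis",np.degrees(np.arctan2(ax[1],ax[0])))
ax/=np.linalg.norm(ax); print("rack centre",(a.mean(0)-.07*ax)*1e3)
e=back(c,[[255,147],[239,149],[271,149]],g[2]-.155-.012); d=np.c_[e-g[:2],np.zeros(3)]@Rt*1e3; print("punch end in tool",d[:,:2])
go(.5,-.425,.06,-48.4)
E
```

```text
[[ 539.17787632 -359.59470879]
 [ 569.8859258  -393.27292254]] [[ 530.7421342  -367.49283625]
 [ 560.48755247 -400.05210508]
 [ 473.56483729 -419.09223695]
 [ 504.64836452 -452.67190704]]
w 0.04557637967524748 axis yaw from cheek 42.35879504769978
bed widths 0.04410097385329095 0.045757839851352754 axis 42.68098935639621
rack centre [ 503.07213138 -423.8879209 ]
punch end in tool [[50.78489213 -2.00517431]
 [49.95093646 -8.41249613]
 [50.00078239  4.39317153]]
t 23.87 grasp pt [ 499.1 -421.3   90.6] jaw yaw -47.7 q6 0.02 open 12.4 F [-0.7 -0.1 -0.8]
turn (rad) [-0.017 -0.001  0.012] -> shift in present axes mm [-1.9  3.9 30.5]  in final axes [-1.8  3.4 30.6]
```

```bash
python3 -m crank '[[-0.016,0,0,-1.5,2,13,1],[0,0,0,-1,1.5,15,1],[0,0,0,0,0,12,1],[0,0,0,0,0,6,1],[0,0,0,0,0,0,1]]'
python3 -c "
from h import *
go(.4995,-.4255,.034,-48)"
```

```text
t: 24.28
tool_pos: [0.4992, -0.4222, 0.1965]
tool_rot: [-2.924, -1.138, -0.001]
contact_force: [0.2, -0.5, -2.0]
opening: 0.0118
t 24.28 grasp pt [ 499.2 -422.2   41.5] jaw yaw -47.5 q6 0.01 open 11.8 F [ 0.2 -0.5 -2. ]
turn (rad) [-0.003 -0.002  0.009] -> shift in present axes mm [-2.   2.6  7.5]  in final axes [-1.9  2.6  7.5]
```

```bash
python3 -m crank '[[0,0,0,-2,3,2,1],[0,0,0,0,0,2,1],[0,0,0,0,0,2,1]]'
python3 -m crank '[[0,0,0,0,0,2,1],[0,0,0,0,0,2,1]]'
python3 -c "
from h import *
go(.4995,-.4255,.034,-48)"
```

```text
t: 24.53
tool_pos: [0.4998, -0.4256, 0.1896]
tool_rot: [-2.923, -1.139, 0.0]
contact_force: [-1.0, -0.1, -1.0]
opening: 0.012
t: 24.7
tool_pos: [0.5002, -0.4261, 0.1884]
tool_rot: [-2.921, -1.138, 0.001]
contact_force: [-6.3, 6.2, 14.4]
opening: 0.0121
t 24.7 grasp pt [ 500.2 -426.1   33.4] jaw yaw -47.4 q6 0.01 open 12.1 F [-6.3  6.2 14.4]
turn (rad) [-0.006 -0.002  0.01 ] -> shift in present axes mm [-0.1 -0.9 -0.6]  in final axes [-0.1 -0.9 -0.6]
```

Contact came at the expected height, so I'll release.

```bash
python3 -m crank '[[0,0,0,0,0,0,1],[0,0,0,0,0,0,0.6],[0,0,0,0,0,0,0.3],[0,0,0,0,0,0,0],[0,0,0,0,0,0,0],[0,0,0,0,0,0,-0.3],[0,0,0,0,0,0,-0.3]]';python3 -m crank '[[0,0,0,0,0,0,-0.5],[0,0,0,0,0,-10,-0.5],[0,0,0,0,0,-20,-1],[0,0,0,0,0,-30,-1],[0,0,0,0,0,-30,-1],[0,0,0,0,0,-30,-1],[0,0,0,0,0,-20,-1],[0,0,0,0,0,0,-1]]'
python3 - <<'E'
from h import *
p,c=cam("wrist"); cv2.imwrite("pics/w11.png",p["image"][:,:,::-1])
for q,z in [("rack",.012),("punch",.02)]:
  for d in spotter.outline_of(q,p):print(q,round(d["confidence"],2),rect(c,d["region"],z))
  for d in spotter.mark_of(q,p):print(q,d["confidence"],d["centre"])
go(.655,.010,.17,-48); go(.655,.010,.17,45)
E
```

```text
t: 25.28
tool_pos: [0.5014, -0.4274, 0.1919]
tool_rot: [-2.927, -1.14, -0.003]
contact_force: [1.0, -0.2, -0.1]
opening: 0.0557
t: 25.95
tool_pos: [0.5004, -0.4267, 0.3378]
tool_rot: [-2.921, -1.138, 0.001]
contact_force: [-0.0, -0.2, 0.6]
opening: 0.0856
rack 0.74 ([503.6, -425.1], [142.5, 46.7], 41.8, 6433)
rack 0.85 [0.4987, -0.4299, -0.0016]
punch 0.96 ([503.2, -424.4], [94.8, 14.1], 43.3, 1605)
punch 0.59 [0.5019, -0.4229, 0.0093]
t 26.2 grasp pt [ 499.  -425.3  173.6] jaw yaw -47.4 q6 0.01 open 85.3 F [ 1.2  0.3 -0.7]
turn (rad) [-0.02  -0.001  0.01 ] -> shift in present axes mm [ 409.4 -215.     8.5]  in final axes [ 407.2 -219.1    3.6]
t 26.2 grasp pt [ 499.  -425.3  173.6] jaw yaw -47.4 q6 0.01 open 85.3 F [ 1.2  0.3 -0.7]
turn (rad) [-0.017  0.014  1.528] -> shift in present axes mm [ 409.4 -215.     8.5]  in final axes [-197.5 -418.1    3.6]
```

View pics/w11.png

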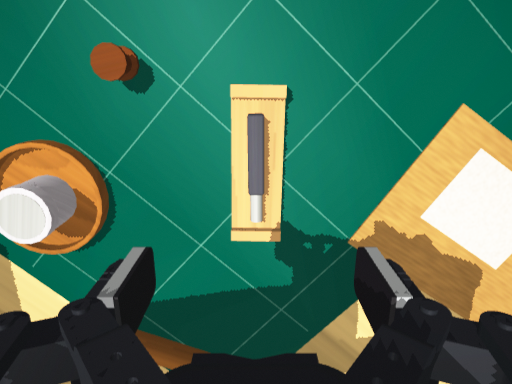

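The punch lies along the rack, its centre within about 2 mm and 1.5° by the outlines. Next is the second tin. I'll pass over the area with the tips above 150 mm to clear the glass.

```bash
python3 -m crank '[[0,0,0,30,-16,-6,-1],[0,0,0,34,-18,-6,-1],[0,0,0,34,-18,-6,-1],[0,0,0,34,-18,-3,-1],[0,0,0,34,-18,-3,-1]]'
python3 -m crank '[[0,0,0,34,-18,-3,-1],[0,0,0,34,-18,-2,-1],[0,0,0,34,-18,-2,-1],[0,0,0,34,-18,-2,-1],[0,0,0,34,-18,-2,-1],[0,0,0,30,-15,0,-1],[0,0,0,0,0,0,-1]]'
python3 -m crank '[[0,0,-0.12,0,0,0,-1],[0,0,-0.12,0,0,0,-1],[0,0,-0.12,0,0,0,-1],[0,0,-0.12,0,0,0,-1],[0,0,-0.12,0,0,0,-1],[0,0,-0.12,0,0,0,-1],[0,0,-0.12,0,0,0,-1],[0,0,-0.12,0,0,0,-1]]'
python3 -m crank '[[0,0,-0.12,0,0,0,-1],[0,0,-0.08,0,0,0,-1],[0,0,0,0,0,0,-1]]'
python3 -c "
from h import *
go(.655,.010,.13,20)"
```

```text
t: 26.62
tool_pos: [0.5597, -0.2485, 0.3417]
tool_rot: [-2.902, -1.108, 0.028]
contact_force: [1.9, 0.8, 0.4]
opening: 0.0854
t: 27.2
tool_pos: [0.6392, -0.0197, 0.3403]
tool_rot: [-2.882, -1.108, 0.057]
contact_force: [0.2, 0.3, 0.0]
opening: 0.0857
t: 27.87
tool_pos: [0.6349, -0.0182, 0.3197]
tool_rot: [-1.974, -2.326, 0.04]
contact_force: [0.9, 0.9, -0.1]
opening: 0.0855
t: 28.12
tool_pos: [0.6327, -0.0198, 0.3121]
tool_rot: [-1.711, -2.51, 0.034]
contact_force: [0.3, 0.3, 0.1]
opening: 0.0854
t 28.12 grasp pt [632.7 -19.8 157.1] jaw yaw 21.6 q6 -0.53 open 85.4 F [0.3 0.3 0.1]
turn (rad) [-0.078 -0.072  0.025] -> shift in present axes mm [17.6 33.7 26. ]  in final axes [20.3 31.1 27.1]
```

```bash
python3 -m crank '[[-0.07,-0.065,0.02,8,12,5,-1],[0,0,0,6,10,10,-1],[0,0,0,5,9,10,-1],[0,0,0,0,0,0,-1],[0,0,0,0,0,0,-1]]'
python3 - <<'E'
from h import *
go(.655,.010,.13,20)
p,c=cam("wrist"); cv2.imwrite("pics/w12.png",p["image"][:,:,::-1])
for d in spotter.outline_of("tin_a",p):print(round(d["confidence"],2),rect(c,d["region"],.044))
for d in spotter.mark_of("tin_a",p):print(d["confidence"],d["centre"])
E
```

```text
t: 28.53
tool_pos: [0.6529, 0.0079, 0.2782]
tool_rot: [-1.802, -2.553, 0.013]
contact_force: [0.5, 0.1, 0.6]
opening: 0.0853
t 28.53 grasp pt [652.9   7.9 123.2] jaw yaw 19.6 q6 -0.44 open 85.3 F [0.5 0.1 0.6]
turn (rad) [-0.016 -0.009 -0.007] -> shift in present axes mm [ 1.4  2.5 -6.9]  in final axes [ 1.3  2.7 -6.8]
0.95 ([655.6, 14.7], [55.0, 49.0], -40.9, 5190)
0.87 ([555.3, -69.4], [74.0, 33.6], 63.2, 4032)
0.84 ([594.7, 90.1], [49.0, 41.9], 19.4, 6204)
0.74 ([651.6, -81.7], [65.2, 48.4], -70.7, 4284)
0.9 [0.5918, 0.0933, 0.0006]
0.75 [0.6592, 0.0114, -0.0009]
0.65 [0.6529, -0.099, -0.0013]
```

View pics/w12.png

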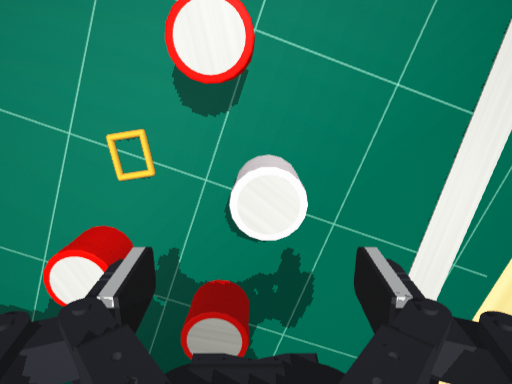

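```bash
python3 - <<'E'
from h import *
p,c=cam("wrist")
print(back(c,[[268.5,204],[230,204],[307,204]],.044))
go(.6565,.011,.036,20)
E
```

```text
[[0.65865592 0.01166246]
 [0.63571121 0.00337445]
 [0.68153135 0.01992544]]
t 28.73 grasp pt [653.1   7.5 124.8] jaw yaw 19.6 q6 -0.44 open 85.1 F [ 0.5 -0.9  0.2]
turn (rad) [-0.013 -0.008 -0.008] -> shift in present axes mm [ 1.5  5.5 88.8]  in final axes [ 2.2  4.4 88.8]
```

```bash
python3 -m crank '[[-0.013,-0.008,0,1,2,18,-1],[0,0,0,1,2,20,-1],[0,0,0,0,1,20,-1],[0,0,0,0,0,15,-1],[0,0,0,0,0,0,-1]]'
python3 - <<'E'
from h import *
go(.6575,.0112,.036,20)
E
```

```text
t: 29.15
tool_pos: [0.6595, 0.009, 0.2117]
tool_rot: [1.809, 2.554, 0.009]
contact_force: [-1.6, -0.5, -0.4]
opening: 0.0855
t 29.15 grasp pt [659.5   9.   56.7] jaw yaw 19.4 q6 -0.44 open 85.5 F [-1.6 -0.5 -0.4]
turn (rad) [ 0.011  0.006 -0.011] -> shift in present axes mm [ 2.9 -1.4 20.7]  in final axes [ 2.8 -1.1 20.7]
```

```bash
python3 -m crank '[[0.01,0.005,0,2,-1,9,-1],[0,0,0,1,0,9,-1],[0,0,0,0,0,3,-1],[0,0,0,0,0,0,-1]]'
python3 - <<'E'
from h import *
go(.6575,.0112,.036,20)
E
python3 -m crank '[[0,0,0,0,0,0,1],[0,0,0,0,0,0,1],[0,0,0,0,0,0,1],[0,0,0,0,0,0,1],[0,0,0,0,0,0,1],[0,0,0,0,0,0,1],[0,0,0,0,0,0,1],[0,0,0,0,0,0,1]]' 60
```

```text
t: 29.48
tool_pos: [0.6586, 0.0108, 0.1925]
tool_rot: [1.815, 2.559, 0.003]
contact_force: [-0.4, 0.1, 0.7]
opening: 0.0852
t 29.48 grasp pt [658.6  10.8  37.5] jaw yaw 19.3 q6 -0.43 open 85.2 F [-0.4  0.1  0.7]
turn (rad) [ 0.004  0.003 -0.012] -> shift in present axes mm [ 0.7 -0.9  1.5]  in final axes [ 0.7 -0.9  1.5]
t: 30.15
tool_pos: [0.6591, 0.0107, 0.1948]
tool_rot: [1.813, 2.557, 0.004]
contact_force: [-0.3, -0.8, -0.6]
opening: 0.048
```

```bash
python3 -m crank '[[0,0,0,0,0,-10,1],[0,0,0,0,0,-20,1],[0,0,0,0,0,-25,1],[0,0,0,0,0,-25,1],[0,0,0,0,0,-20,1],[0,0,0,0,0,0,1],[0,0,0,0,0,0,1],[0,0,0,0,0,0,1]]'
python3 -m crank '[[0,0,0,0,0,0,1]]';python3 -m crank '[[0,0,0,0,0,-3,1]]'
python3 - <<'E'
from h import *
go(.616,.222,.13,20)
p,c=cam("wrist"); cv2.imwrite("pics/w13.png",p["image"][:,:,::-1])
E
```

```text
t: 30.82
tool_pos: [0.6561, 0.0113, 0.2954]
tool_rot: [-1.816, -2.561, 0.003]
contact_force: [0.3, 0.2, -3.9]
opening: 0.0481
t: 30.9
tool_pos: [0.6557, 0.0113, 0.2941]
tool_rot: [-1.815, -2.56, 0.005]
contact_force: [-0.1, 0.0, -2.8]
opening: 0.0479
t: 30.98
tool_pos: [0.655, 0.0114, 0.2947]
tool_rot: [-1.813, -2.557, 0.008]
contact_force: [1.0, 0.4, -3.5]
opening: 0.0479
t 30.98 grasp pt [655.   11.4 139.7] jaw yaw 19.3 q6 -0.43 open 47.9 F [ 1.   0.4 -3.5]
turn (rad) [-0.008 -0.003 -0.012] -> shift in present axes mm [211.6  33.   10. ]  in final axes [211.3  35.4   9.7]
```

View pics/w13.png

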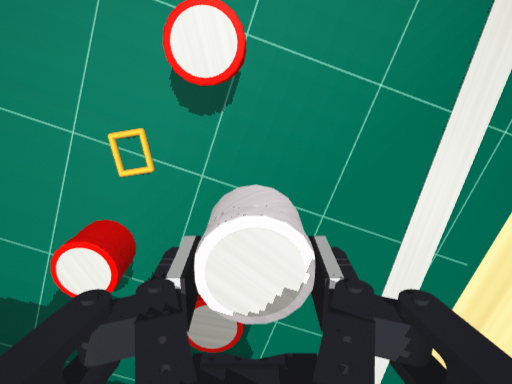

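The lift gives about 3.4 N, so this is the full tin. It's held upright, lid centre at (255,268), and goes to the square tray.

```bash
python3 -m crank '[[0,0,0,30,5,0,1],[0,0,0,35,5,-2,1],[0,0,0,35,5,-2,1],[0,0,0,35,5,-2,1],[0,0,0,35,5,-2,1],[0,0,0,20,5,-2,1],[0,0,0,0,0,0,1],[0,0,0,0,0,0,1]]'
python3 - <<'E'
from h import *
go(.616,.222,.13,20)
p,c=cam("wrist"); cv2.imwrite("pics/w14.png",p["image"][:,:,::-1])
for d in spotter.outline_of("square_tray",p):print(round(d["confidence"],2),rect(c,d["region"],.018))
for d in spotter.mark_of("square_tray",p):print(d["confidence"],d["centre"])
go(.616,.222,.09,20)
E
```

```text
t: 31.7
tool_pos: [0.6179, 0.2066, 0.2965]
tool_rot: [-1.814, -2.545, 0.022]
contact_force: [0.6, -0.0, -4.0]
opening: 0.048
t 31.7 grasp pt [617.9 206.6 141.5] jaw yaw 19.1 q6 -0.13 open 48.0 F [ 0.6 -0.  -4. ]
turn (rad) [-0.021 -0.005 -0.016] -> shift in present axes mm [15.1  3.5 11.5]  in final axes [15.1  3.5 11.5]
0.74 ([616.2, 223.2], [105.0, 104.3], 74.3, 15563)
0.67 [0.6135, 0.2254, -0.0003]
t 31.85 grasp pt [618.4 204.8 141.8] jaw yaw 18.9 q6 -0.13 open 48.0 F [ 0.1 -0.4 -3.3]
turn (rad) [-0.02  -0.005 -0.019] -> shift in present axes mm [16.8  4.3 51.8]  in final axes [17.   3.6 51.8]
```

View pics/w14.png

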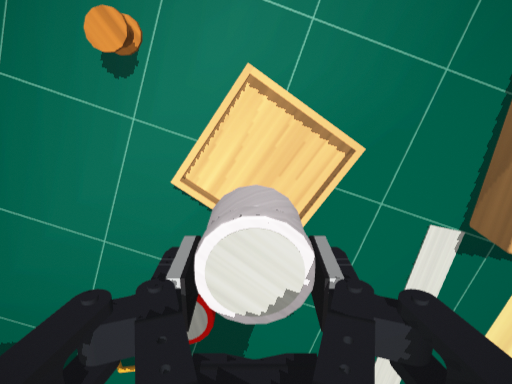

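```bash
python3 -m crank '[[-0.02,-0.005,-0.018,8,2,15,1],[0,0,0,8,2,20,1],[0,0,0,0,0,20,1],[0,0,0,0,0,18,1],[0,0,0,0,0,0,1]]'
python3 - <<'E'
from h import *
go(.616,.222,.045,20)
E
```

```text
t: 32.27
tool_pos: [0.6198, 0.2149, 0.2234]
tool_rot: [1.811, 2.56, 0.004]
contact_force: [-1.6, 0.0, -3.7]
opening: 0.0481
t 32.27 grasp pt [619.8 214.9  68.4] jaw yaw 19.4 q6 -0.12 open 48.1 F [-1.6  0.  -3.7]
turn (rad) [ 0.005  0.003 -0.01 ] -> shift in present axes mm [ 8.  -1.4 23.4]  in final axes [ 8.  -1.2 23.4]
```

```bash
python3 -m crank '[[0,0,0,6,-1,8,1],[0,0,0,3,0,7,1],[0,0,0,0,0,3,1],[0,0,0,0,0,0,1]]'
python3 - <<'E'
from h import *
go(.616,.222,.045,20)
E
```

```text
t: 32.6
tool_pos: [0.6171, 0.2207, 0.2053]
tool_rot: [1.817, 2.556, 0.005]
contact_force: [-0.3, -0.0, -2.8]
opening: 0.048
t 32.6 grasp pt [617.1 220.7  50.3] jaw yaw 19.2 q6 -0.1 open 48.0 F [-0.3 -0.  -2.8]
turn (rad) [ 0.006  0.003 -0.014] -> shift in present axes mm [ 1.6 -0.7  5.3]  in final axes [ 1.6 -0.6  5.3]
```

```bash
python3 -m crank '[[0,0,0,1.5,0,2,1],[0,0,0,0,0,2,1],[0,0,0,0,0,2,1]]'
python3 -m crank '[[0,0,0,0,0,2,1],[0,0,0,0,0,2,1]]'
```

```text
t: 32.85
tool_pos: [0.6178, 0.2225, 0.2017]
tool_rot: [1.815, 2.553, 0.01]
contact_force: [0.0, -0.6, -2.7]
opening: 0.0478
t: 33.02
tool_pos: [0.6184, 0.2228, 0.1997]
tool_rot: [1.814, 2.553, 0.011]
contact_force: [-6.9, -2.5, 12.6]
opening: 0.048
```

```bash
python3 -m crank '[[0,0,0,0,0,0,1],[0,0,0,0,0,0,0],[0,0,0,0,0,0,-0.3],[0,0,0,0,0,0,-0.3],[0,0,0,0,0,0,-0.5],[0,0,0,0,0,0,-0.5],[0,0,0,0,0,0,-0.5]]';python3 -m crank '[[0,0,0,0,0,0,-0.7],[0,0,0,0,0,-10,-0.7],[0,0,0,0,0,-20,-1],[0,0,0,0,0,-30,-1],[0,0,0,0,0,-30,-1],[0,0,0,0,0,-30,-1],[0,0,0,0,0,-30,-1],[0,0,0,0,0,0,-1]]'
python3 - <<'E'
from h import *
p,c=cam("wrist"); cv2.imwrite("pics/w15.png",p["image"][:,:,::-1])
for q,z in [("square_tray",.018),("tin_a",.049)]:
  for d in spotter.outline_of(q,p):print(q,round(d["confidence"],2),rect(c,d["region"],z))
  for d in spotter.mark_of(q,p):print(q,d["confidence"],d["centre"])
go(.4,.2,.25,20)
E
```

```text
t: 33.6
tool_pos: [0.6205, 0.2233, 0.2036]
tool_rot: [1.811, 2.548, 0.02]
contact_force: [0.2, 1.1, -0.4]
opening: 0.0638
t: 34.27
tool_pos: [0.6165, 0.2228, 0.361]
tool_rot: [1.813, 2.551, 0.014]
contact_force: [1.2, 0.5, 1.7]
opening: 0.0854
square_tray 0.97 ([617.1, 223.3], [106.4, 105.0], 74.5, 9340)
tin_a 0.75 ([619.8, 227.2], [53.7, 49.1], -44.4, 2875)
tin_a 0.64 ([594.8, 108.3], [69.1, 47.7], 83.2, 2700)
tin_a 0.72 [0.5908, 0.0909, 0.0008]
tin_a 0.71 [0.6227, 0.2265, 0.0019]
t 34.52 grasp pt [614.5 222.2 194.6] jaw yaw 19.2 q6 -0.1 open 85.5 F [-0.1  0.3 -0.7]
turn (rad) [-0.002  0.003 -0.014] -> shift in present axes mm [  49.4 -210.   -55. ]  in final axes [  52.5 -209.1  -55.4]
```

View pics/w15.png

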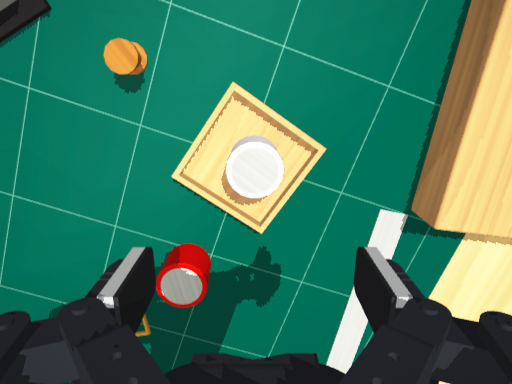

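Both are upright. I'll check the offsets precisely with the arm out of the top view.

```bash
python3 -m crank '[[0,0,0,0,-25,-20,-1],[0,0,0,0,-30,-20,-1],[0,0,0,8,-35,-10,-1],[0,0,0,8,-35,-5,-1],[0,0,0,8,-35,-5,-1],[0,0,0,8,-35,-5,-1],[0,0,0,0,0,0,-1],[0,0,0,0,0,0,-1]]'
python3 - <<'E'
from h import *
for n in ["top","side"]:
  p,c=cam(n); cv2.imwrite(f"pics/{n}16.png",p["image"][:,:,::-1])
  for q,z in [("square_tray",.018),("round_dish",.016),("tin_a",.049),("punch",.02),("rack",.01),("anvil",.03),("pad",.008),("glass",.09)]:
    for d in spotter.outline_of(q,p):
      if n=="top": print(n,q,round(d["confidence"],2),rect(c,d["region"],z))
  for q in ("tin_a","square_tray","round_dish","glass"):
   for d in spotter.mark_of(q,p):print(n,q,round(d["confidence"],2),np.round(d["centre"],4))
# wrist shot earlier: tray pixel check
E
```

```text
t: 35.18
tool_pos: [0.4104, 0.186, 0.3983]
tool_rot: [-1.809, -2.541, 0.048]
contact_force: [0.6, 0.0, 0.1]
opening: 0.0855
top square_tray 0.69 ([615.4, 219.0], [110.5, 110.0], -15.8, 883)
top round_dish 0.58 ([349.9, -302.4], [110.1, 105.7], 90.0, 723)
top tin_a 0.69 ([652.8, -100.0], [52.4, 48.4], -0.3, 214)
top tin_a 0.63 ([590.0, 88.7], [50.4, 43.1], 45.0, 192)
top tin_a 0.54 ([349.3, -304.3], [52.8, 49.4], 44.5, 228)
top tin_a 0.5 ([619.8, 219.7], [52.3, 51.4], 0.9, 222)
top tin_a 0.46 ([553.0, -85.8], [47.9, 45.3], -45.0, 193)
top punch 0.48 ([509.0, -419.9], [70.5, 14.1], 44.1, 98)
top rack 0.62 ([502.7, -425.2], [148.9, 54.2], 44.0, 615)
top anvil 0.62 ([354.2, 270.1], [41.1, 37.8], 45.8, 136)
top pad 0.52 ([345.8, 273.3], [75.6, 59.2], 48.4, 206)
top glass 0.8 ([635.3, -251.3], [75.4, 69.6], -90.0, 435)
top glass 0.65 ([350.9, -293.2], [52.1, 42.3], 90.0, 221)
top tin_a 0.79 [0.619  0.223  0.0049]
top tin_a 0.69 [0.5919 0.0896 0.0022]
top tin_a 0.67 [ 0.6577 -0.1009 -0.0014]
top tin_a 0.61 [ 0.3488 -0.31    0.0052]
top tin_a 0.56 [ 0.5555 -0.084  -0.0035]
top tin_a 0.21 [ 0.5026 -0.4211  0.0011]
top square_tray 0.56 [ 6.194e-01  2.246e-01 -2.000e-04]
top round_dish 0.62 [ 3.488e-01 -3.008e-01 -3.000e-04]
top round_dish 0.59 [ 0.3464 -0.3119  0.0085]
top glass 0.68 [ 0.6378 -0.2544 -0.0011]
side tin_a 0.82 [ 0.3494 -0.3044  0.0035]
side tin_a 0.79 [0.6247 0.2246 0.0083]
side tin_a 0.79 [ 0.555  -0.0867 -0.0008]
side tin_a 0.71 [0.5959 0.0906 0.0012]
side tin_a 0.59 [ 6.568e-01 -9.890e-02  5.000e-04]
side square_tray 0.62 [6.158e-01 2.198e-01 4.000e-04]
side round_dish 0.9 [ 0.3483 -0.2994  0.0007]
side glass 0.97 [ 0.6386 -0.2517 -0.0008]
```

```bash
python3 -c "
import cv2
for n in ['top','side']:
    im=cv2.imread(f'pics/{n}16.png'); im=im[90:280,70:450] if n=='top' else im[60:360,60:440]
    cv2.imwrite(f'pics/{n}16z.png',cv2.resize(im,None,fx=2,fy=2,interpolation=cv2.INTER_CUBIC))"
```

```text
(no output)
```

View pics/top16z.png

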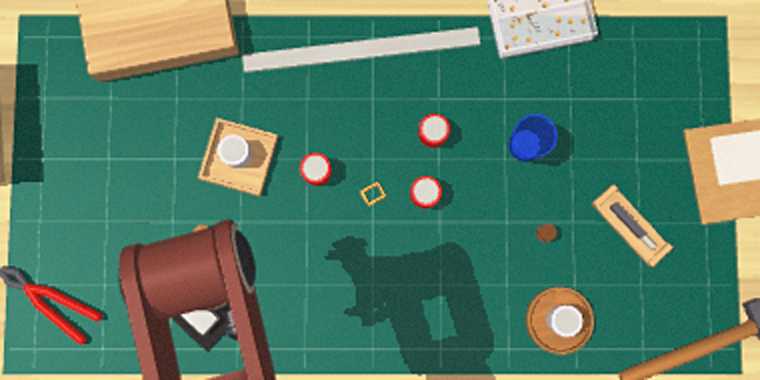

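View pics/side16z.png

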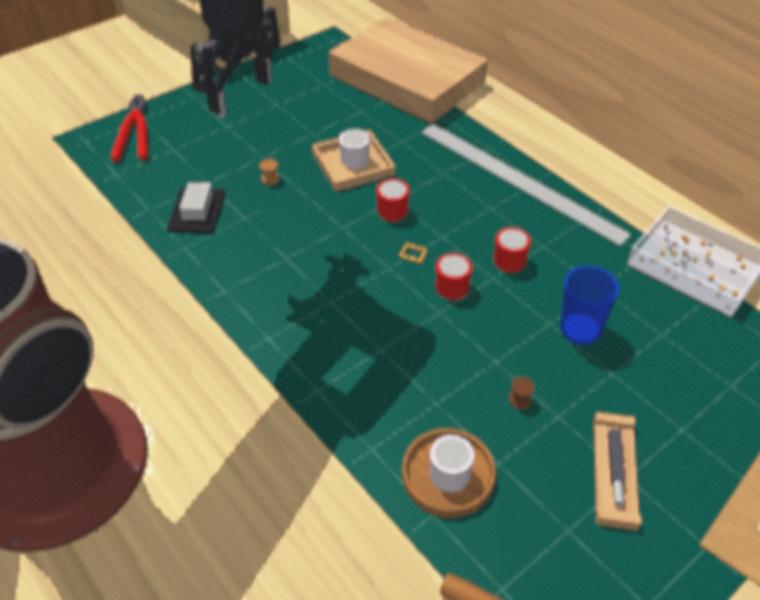

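Everything is within about 5 mm by most estimates, the worst single one being about 11 mm. The glass hasn't moved and the gripper touches nothing, so I'm handing in.

```bash
python3 -c "
from station import ctrl
print(ctrl.get_obs()['t'], ctrl.finish_job())"
```

```text
the job is handed in; nothing more can be done
36.4833 None
```

The bench is cleared and handed in at 36.5 s of the 144 s allowed; the robot gave no verdict. All four things were lowered until they touched before release, and nothing was dropped.

| Thing | Where it went | Last check |
|---|---|---|
| Anvil | Lying along the pad | About 3 mm off centre, under 1° off line, seen right after release |
| Empty tin (lift about 0.9 N) | Upright in the round dish | 2–5 mm off centre by most estimates |
| Full tin (lift about 3.4 N) | Upright in the square tray | About 4 mm off centre by most estimates |
| Punch | Lying along the rack | About 1 mm off centre, 1.5° off line, seen right after release |
| Blue glass | Not touched | Same position as at the start, within measuring error |

- **Tin estimates disagreed:** single network readings put the empty tin up to 9 mm off and the full tin up to about 10 mm off. All are still inside the 15 mm limit.
- **Weights:** both lifts read a little high for the listed masses. The roughly fourfold gap leaves no doubt which tin is full.
- **Last top view:** the arm half hid the anvil and pad, and the punch outline came out cut short, so I did not use those two. The last side view showed both still in place.
- **Red tins:** they were left alone.

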